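# Fit and pin a jigger template in its holder

### The job

Take the orange rounded template out of the leaning rack and stand it upright in the slot of the metal template holder, down on the slot's floor, with its straight back edge against the red end stop so that the holes line up. Then push the yellow-handled lock pin from either side through both cheeks and the template until the handle's shoulder is home against the cheek, and let go. Leave the blue template and everything else on the bench where it is.

Things in the scene. Friction and masses are not known exactly. Their poses are not given: they have to be found in the camera images.
- template: orange plastic template, 80 wide (x) x 10 thick (y) x 100 mm high (z), 100 g; origin under the middle of its foot, z up the plate, straight back edge at x = +40, top corner at -x rounded (R28). Starts leaning sideways about 25 degrees (top to the rack's -y), foot 22 mm deep in the rack's 12.5 mm gap; grip across the 10 mm
- template_hole (a point): middle of the 11 mm hole through the template's thickness, 12 mm from its middle towards the back edge and 28 mm above its foot; axes as the template's
- template_top (a point): middle of the template's top edge, 100 mm above the foot; axes as the template's
- holder: fixed holder: steel base 150 x 90 x 16 mm, two upright aluminium cheeks (x -55 to +55, 14 thick, outer faces at y = -20.25 and +20.25, top at z 66, flared lips to z 73 mm), 12.5 mm slot between them along x at y 0, open at -x, closed by a red stop (80 mm high, inner face at x = +55). Origin on the bench under the slot's middle, z up
- holder_hole (a point): centre of the slot on the axis of the 10 mm cross holes through both cheeks (axis along y): 27 mm from the slot's middle towards the stop, 44 mm above the bench; axes as the holder's. The template's hole comes here when the template is home
- slot_floor (a point): point on the slot's floor (16 mm above the bench), 15 mm from the slot's middle towards the stop, where the template's origin comes when it is home; axes as the holder's
- rack: fixed wooden rack, base 230 x 90 mm (x, y), with a gap 12.5 mm wide along x that leans about 25 degrees towards -y; holds the two templates side by side, 52 mm either way of its middle. Origin at the bench under its middle
- pin: lock pin lying on the bench, 60 g: yellow square handle 18 x 18 mm (x -64 to 0), round steel shaft 8 mm thick (x 0 to +54), last 9 mm tapered to 3 mm. Origin on the axis at the handle's front face (shoulder), 9 mm above the bench as it lies; x towards the tip
- pin_grip (a point): on the pin's axis 36 mm behind the shoulder, where the handle is well gripped from above; axes as the pin's
- pin_tip (a point): tip of the pin, 54 mm ahead of the shoulder
- pin_mid (a point): on the pin's axis 20.25 mm ahead of the shoulder: lies at the holder's cross-hole centre when the pin is home from either side
- blue_template: other template (bystander): blue plastic plate 80 x 10 x 100 mm with a stepped edge, leaning in the same rack; origin under the middle of its foot
- pot: bystander: unfired clay pot, diameter 104, height 115 mm; origin at the centre of its underside
- bowl: bystander: steel bowl, diameter 140, height 50 mm; origin at the centre of its underside
- jar: bystander: small closed jar, diameter 52, height 60 mm; origin at the centre of its underside
- scraper: bystander: spatula 180 mm long lying on the bench along its x axis
- brush: bystander: brush 170 mm long lying on the bench along its x axis
- rib: bystander: round wooden rib, diameter 68, 12 mm thick, lying flat; origin at the centre of its underside

How it is judged:
On the way:
1. the orange template stands home in the holder's slot: on the floor, against the stop, holes in line within 6 mm (distance between template_hole and holder_hole below 0.006 m and angle between template's own z axis and vertical below 0.1 rad and z of template in the frame of slot_floor below 0.004 m and angle between the x axis of template and the x axis of holder, either way round below 0.1 rad), for 0.2 s.
At the end, for the whole second after the job is handed in: Template in the slot: upright and along it within 0.1 rad, foot within 4 mm of the floor, hole within 6 mm of the cross hole. Pin through cheeks and template: pin_mid within 6 mm of holder_hole, axis within 0.12 rad. Both released and at rest (all of step 1 and distance between pin_mid and holder_hole below 0.006 m and angle between the x axis of pin and the y axis of holder, either way round below 0.12 rad and linear speed of each of template, pin below 0.02 m/s); the robot touches nothing.
It fails at once if another thing on the bench was moved by more than 30 mm or tipped over (distance of any of blue_template, pot, bowl, jar, scraper, brush, rib from where it was at the start of the episode above 0.03 m).
It also fails if it takes over 69 s, if anything falls off the work surface, if the arm or the gripper's body presses on something with over 40 N, if the wrist force passes 120 N, or if a joint passes its speed limit or range.

### The arm

A 6-joint arm with a two-finger parallel gripper is mounted at the origin on the work surface. World frame = base frame: x ahead of the robot, y to its left, z up, the work surface at z = 0. Lengths are in m, angles in rad, forces in N, time in s.
With the tool pointing down it reaches from about 0.35 to 0.775 m from the base axis. Payload 7.3 kg.
Tool frame: the origin (TCP) lies between the finger pads; the fingertips stand 11 mm ahead of it and the grasp point (between the pads) lies 8 mm behind it; x points along the fingers, y is the direction in which the jaws open and shut, and the axes are right-handed (so a half turn about x gives the same grasp; the last joint's range is limited). The gripper opens to 92 mm and grips with 3 to 60 N. Pads are 19 mm wide; open, the fingers measure 130 mm over their backs; the gripper's body (75 mm by 190 mm) begins 47 mm behind the grasp point.
Start: joints at [-1.378, 0.342, 1.524, -0, 1.275, -0.146], TCP at [0.175, -0.495, 0.238] pointing down, gripper open.
Joint ranges: [-2.53, 2.53], [-0.77, 2.02], [0.04, 2.7], [-1, 4.14], [0.28, 2.66], [-3.11, 3.11]. Speed limits (rad/s): [2.57, 2.57, 3.14, 3.14, 3.14, 3.14].

### API

Orientations are given as a unit quaternion [x, y, z, w].
In Python, from plant import r gives the robot as it stands.
- The arm moves only by the shell command python3 -m creep 'ROWS' [OPENING] [FORCE]. ROWS is JSON, one flat list of numbers, 4 for each row, row after row: the shift along the world's x, y, z in cm, then the turn about the world's z in rad. In form: [x, y, z, spin, x, y, z, spin, ...]. A call has 1 to 5 rows; each row shifts and turns the commanded pose from where the row before left it; what a row does not reach is not made up. A row lasts 1/10 s, in which the tool goes at most 50 mm and 8.59 degrees, less where a joint would pass 70% of its speed; a pose out of reach is approached as far as the arm can. A call with a gripper value outside its range is refused whole. OPENING is the gripper command: -1 is fully open, 1 is shut, values between are in proportion, set as the call begins (- or left out, the last holds). The fingers move at their own pace and stop on an object; FORCE is the grip in N (left out, the last holds). Time passes only in rows, so rows that do not move let the fingers close. It gives the time, the measured TCP pose, the force and the opening at its end, in the units of the state.
- r.observe(): the state, without advancing time (a new reading comes with each control period).
- r.capture(name): name is "side" or "top" or "wrist"; returns a dict with "img" (420x560x3 uint8, red, green, blue), "fovy" (degrees; the focal length in pixels is half the picture's height over the tangent of half this angle, whatever the lens; pixels are square), "cx", "cy" (the principal point, pixels), "R" (3x3) and "t" (3): a world point X has camera coordinates R X + t. Camera axes: x right, y down, z forward; pixel columns grow to the right and rows downward; lengths in m; the calibration is good to about 2 mm. The wrist camera is an equidistant fisheye: a pixel r from the principal point sees the ray r / f radians off the axis. A picture is of the moment at which its call begins. There is no depth.
- r.finish_job(): hands the job in, once; it reports no verdict.
Trained networks look in the newest picture that a camera, given by its name, has taken for a name from the list of things; names that differ only in an ending like _2 or _b are one class to them, and where a whole thing is asked for, a point or a joint stands for the part that bears it (a point fixed in the world has none). Each returns a list of dicts, best first, with "score" (0 to 1); they miss things now and then, are a little off and sometimes report something else, mostly with a low value. They report only what shows in the picture. A call takes as long as a camera call.
- r.spot_in(camera, thing): "box" ([left, top, right, bottom] in pixels, round what is visible of it).
The state is a dict: "time_s": time; "joint_pos": joint angles; "qvel": joint speeds; "joint_efforts": joint torques, N m; "tool_pos": TCP position; "tool_rot": TCP orientation; "force": force on the tool from outside, world axes, zero at the start; "torque": the same for the moment, N m; "gripper_width": opening from 0.0 (shut) to 1.0 (fully open).
Only numpy, scipy, OpenCV 4.12 (cv2) and the standard library are available. Lean on these libraries where they do the work, as an engineer would, in place of code of your own. Each camera call takes 0.05 s, during which the arm holds its last target.

## Working session

There is one attempt and no reset: what is moved stays moved. The work goes in short steps, Python scripts to look and compute and a shell command to move; the robot and the scene stay as the last step left them, time stands still between calls to the robot, and variables do not carry over. Pictures are saved under pics/ and viewed, and the job is handed in when it is done.

```bash
ls; mkdir -p pics; cat > h.py <<'E'
import numpy as np, cv2, json
from plant import r
def snap(name,fn):
    c=r.capture(name); cv2.imwrite('pics/'+fn,c['img'][:,:,::-1]); return c
E
python3 - <<'E'
from h import *
print(r.observe())
for n in ['side','top','wrist']:
    c=snap(n,n+'0.png'); np.save(n+'.npy',c,allow_pickle=True)
    print(n,c['fovy'],c['cx'],c['cy'],np.round(c['R'],4).tolist(),np.round(c['t'],4).tolist())
    for t in ['template','holder','rack','pin','blue_template','pot','bowl','jar','scraper','brush','rib']:
        d=r.spot_in(n,t); print(t,[(round(x['score'],2),np.round(x['box']).tolist()) for x in d[:2]])
print(r.observe()['time_s'])
E
```

```text
pics
{'time_s': 0.0, 'joint_pos': array([-1.37795287e+00,  3.42717633e-01,  1.52499523e+00, -5.78232857e-06,
        1.27537393e+00, -1.46011130e-01]), 'qvel': array([ 0.00133485, -0.00037514,  0.00094957, -0.00043143,  0.00141831,
        0.00116988]), 'joint_efforts': array([-6.17696824e-04, -4.31245780e+01, -2.44221890e+01,  7.17393612e-02,
        5.59275330e-02, -1.56122169e-04]), 'tool_pos': array([ 0.17445519, -0.49477093,  0.23705519]), 'tool_rot': array([-0.69696745, -0.11975946,  0.6969961 , -0.11870333]), 'force': array([ 0.51674317, -0.18675455, -0.82581676]), 'torque': array([ 0.0013551 , -0.02690085,  0.00156943]), 'gripper_width': 1.001849561641354}
side 53.82171698384262 270.9410181101847 210.96288958317737 [[0.9285, -0.3712, 0.0094], [-0.2234, -0.5787, -0.7843], [0.2966, 0.7261, -0.6203]] [-0.5629, 0.1814, 0.7077]
template [(0.87, [170.0, 146.0, 208.0, 173.0])]
holder [(0.87, [213.0, 197.0, 291.0, 267.0])]
rack [(0.82, [155.0, 149.0, 248.0, 196.0])]
pin [(0.82, [243.0, 362.0, 322.0, 386.0]), (0.67, [317.0, 168.0, 372.0, 234.0])]
blue_template [(0.72, [286.0, 150.0, 3
[... 860 characters left out ...]
template [(0.89, [163.0, 204.0, 175.0, 240.0])]
pot [(0.86, [258.0, 136.0, 294.0, 179.0]), (0.64, [286.0, 170.0, 342.0, 192.0])]
bowl [(0.79, [364.0, 155.0, 411.0, 205.0])]
jar [(0.86, [189.0, 151.0, 209.0, 171.0])]
scraper [(0.66, [212.0, 280.0, 280.0, 306.0]), (0.4, [383.0, 235.0, 396.0, 278.0])]
brush [(0.55, [284.0, 172.0, 344.0, 193.0])]
rib [(0.96, [307.0, 291.0, 331.0, 311.0]), (0.5, [383.0, 235.0, 392.0, 276.0])]
wrist 65.70646984690485 275.9763188547667 204.5357648403 [[0.3318, -0.9434, 0.0004], [-0.9142, -0.3215, 0.2466], [-0.2325, -0.0822, -0.9691]] [-0.5247, -0.0301, 0.3884]
template []
holder []
rack []
pin []
blue_template []
pot []
bowl []
jar []
scraper []
brush []
rib []
1.8
```

View pictures.

View pics/side0.png

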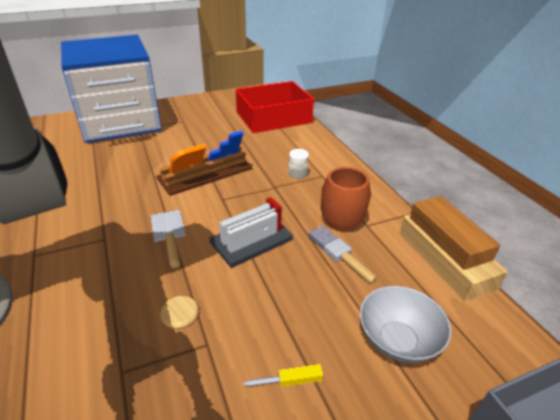

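View pics/top0.png

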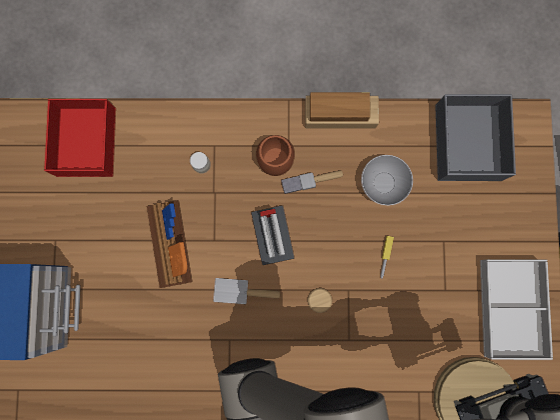

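View pics/wrist0.png

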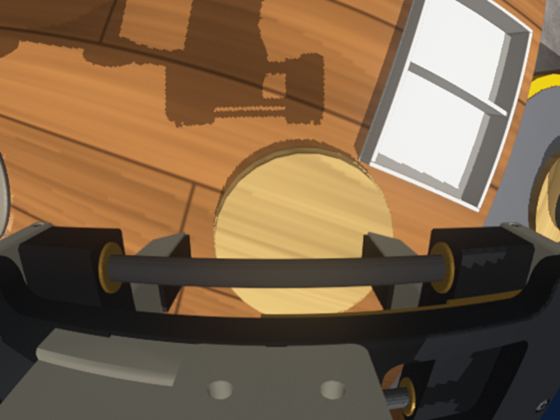

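```bash
python3 - <<'E'
import cv2
t=cv2.imread('pics/top0.png')
cv2.imwrite('pics/topz1.png',cv2.resize(t[190:310,140:300],None,fx=5,fy=5,interpolation=cv2.INTER_CUBIC))
cv2.imwrite('pics/topz2.png',cv2.resize(t[200:310,300:410],None,fx=5,fy=5,interpolation=cv2.INTER_CUBIC))
t=cv2.imread('pics/side0.png')
cv2.imwrite('pics/sidez1.png',cv2.resize(t[120:275,145:305],None,fx=5,fy=3.8,interpolation=cv2.INTER_CUBIC))
E
```

```text
(no output)
```

View pics/topz1.png

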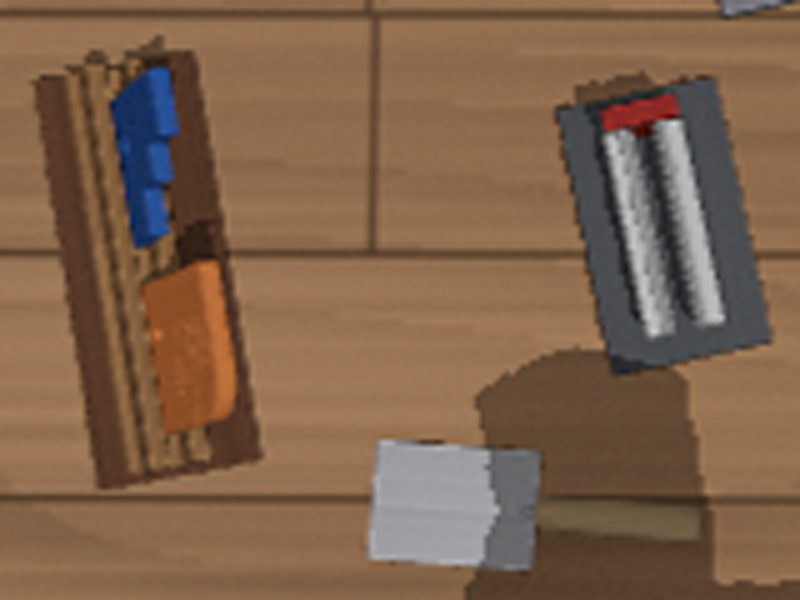

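View pics/topz2.png

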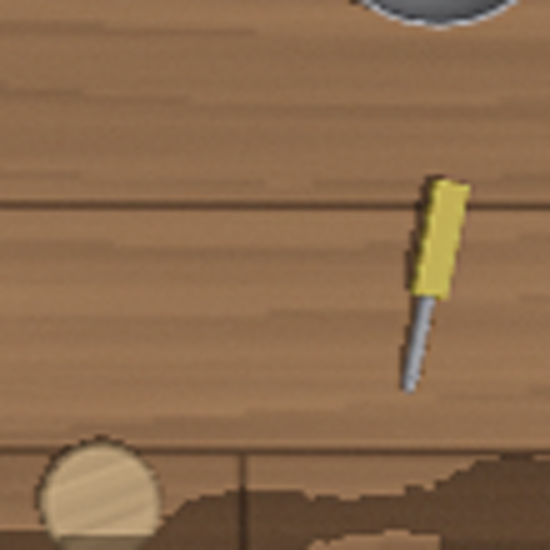

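View pics/sidez1.png

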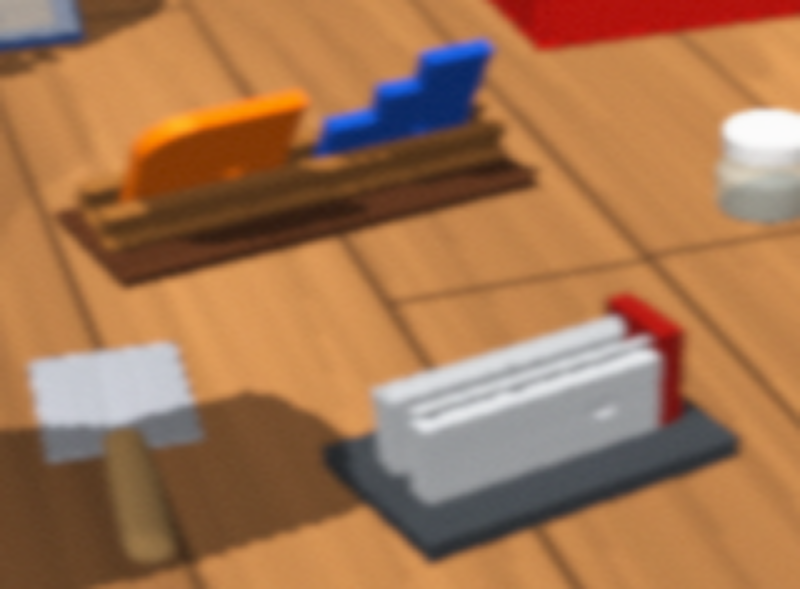

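```bash
cat >> h.py <<'E'
def load(n): return np.load(n+'.npy',allow_pickle=True).item()
def foc(c): return 210/np.tan(np.radians(c['fovy']/2))
def proj(c,X,fish=False):
    p=np.asarray(X)@np.array(c['R']).T+np.array(c['t']); f=foc(c)
    if fish:
        rr=np.hypot(p[:,0],p[:,1]); th=np.arctan2(rr,p[:,2]); k=f*th/rr
        return np.c_[p[:,0]*k+c['cx'],p[:,1]*k+c['cy']]
    return np.c_[p[:,0]/p[:,2]*f+c['cx'],p[:,1]/p[:,2]*f+c['cy']]
def ray(c,uv,z,fish=False):
    f=foc(c); uv=np.atleast_2d(uv); a=(uv[:,0]-c['cx'])/f; b=(uv[:,1]-c['cy'])/f
    if fish:
        th=np.hypot(a,b); s=np.sin(th)/th; d=np.c_[a*s,b*s,np.cos(th)]
    else: d=np.c_[a,b,np.ones(len(a))]
    R=np.array(c['R']); o=-R.T@np.array(c['t']); w=d@R
    return o+w*((z-o[2])/w[:,2])[:,None]
def Rz(a): return np.array([[np.cos(a),-np.sin(a),0],[np.sin(a),np.cos(a),0],[0,0,1]])
E
python3 - <<'E'
from h import *
c=load('top')
z=lambda a:np.array(a,float)/5+[140,190]
print('holder base',ray(c,z([(558,112),(715,78),(770,342),(618,368)]),.016).round(4).tolist())
print('rack base',ray(c,z([(37,78),(195,52),(260,458),(100,487)]),.01).round(4).tolist())
print('templ top edge +x corner', ray(c,z([(215,262)]),.1).round(4), ray(c,z([(215,262),(145,290)]),.12).round(4).tolist())
z2=lambda a:np.array(a,float)/5+[300,200]
print('pin tip', ray(c,z2([(408,390)]),.009).round(4),'shoulder',ray(c,z2([(430,298)]),.009).round(4),'end corners',ray(c,z2([(435,180),(468,185)]),.018).round(4).tolist(),'sh corners',ray(c,z2([(414,295),(447,300)]),.018).round(4).tolist())
E
```

```text
holder base [[0.6142, 0.0479, 0.016], [0.6332, -0.0385, 0.016], [0.4881, -0.0687, 0.016], [0.4738, 0.0141, 0.016]]
rack base [[0.6335, 0.3374, 0.01], [0.6481, 0.2501, 0.01], [0.4246, 0.2093, 0.01], [0.4088, 0.2962, 0.01]]
templ top edge +x corner [[0.526  0.2195 0.1   ]] [[0.5247, 0.2158, 0.12], [0.5104, 0.2511, 0.12]]
pin tip [[ 0.4356 -0.3075  0.009 ]] shoulder [[ 0.4856 -0.3205  0.009 ]] end corners [[0.5496, -0.3227, 0.018], [0.5469, -0.3407, 0.018]] sh corners [[0.487, -0.31, 0.018], [0.4843, -0.3279, 0.018]]
```

```bash
python3 - <<'E'
from h import *
from scipy.spatial.transform import Rotation as Ro
o=r.observe(); M=Ro.from_quat(o['tool_rot']).as_matrix(); print(M.round(3), o['tool_pos'])
y=M[:,1]; print('jaw ang',np.arctan2(y[1],y[0]))
c=load('wrist'); print('cam',-np.array(c['R']).T@np.array(c['t']))
E
```

```text
[[ 0.     0.332 -0.943]
 [-0.    -0.943 -0.332]
 [-1.     0.     0.   ]] [ 0.17451126 -0.49518975  0.23775221]
jaw ang -1.2320207792983333
cam [ 0.23686575 -0.47274712  0.38404096]
```

```bash
python3 -m creep '[2.6,3.9,1,-0.03,2.6,3.9,1,-0.03,2.6,3.9,1,-0.03,2.6,3.9,1,-0.03,2.6,3.9,1,-0.02]' -1; python3 -m creep '[2.6,3.9,1,0,2.6,3.9,0,0,2.6,3.9,0,0,2.6,3.9,0,0,2.6,3.9,0,0]'; python3 -m creep '[2.6,3.9,0,0,2.6,3.9,0,0,0,0,0,0,0,0,0,0]'
python3 - <<'E'
from h import *
c=snap('wrist','w1.png'); np.save('w1.npy',c,allow_pickle=True); print(r.observe()['time_s'],r.observe()['qvel'].round(3))
c=snap('side','s1.png'); np.save('s1.npy',c,allow_pickle=True)
E
```

```text
time_s: 2.3
tool_pos: [0.3052, -0.2986, 0.2883]
tool_rot: [0.704, 0.069, -0.704, 0.07]
force: [1.6, -0.9, 0.5]
gripper_width: 0.999
time_s: 2.8
tool_pos: [0.4353, -0.1033, 0.2981]
tool_rot: [0.704, 0.07, -0.703, 0.07]
force: [-0.3, -0.4, -0.1]
gripper_width: 1.006
time_s: 3.2
tool_pos: [0.4866, -0.0263, 0.2974]
tool_rot: [-0.703, -0.071, 0.704, -0.071]
force: [0.1, -1.0, 0.6]
gripper_width: 0.995
3.25 [-0.033 -0.012  0.008  0.    -0.     0.001]
```

View pics/w1.png

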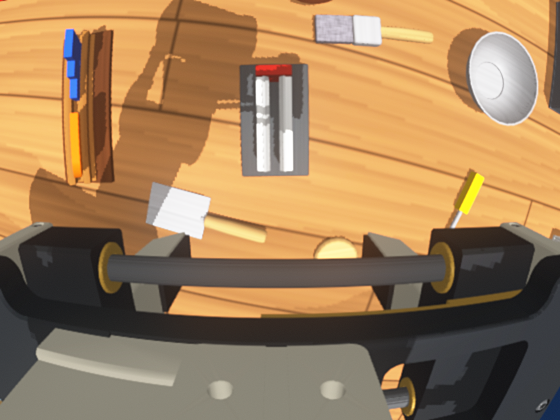

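```bash
python3 - <<'E'
import cv2
t=cv2.imread('pics/w1.png')
cv2.imwrite('pics/w1z.png',cv2.resize(t[55:185,215:335],None,fx=4.5,fy=4.5,interpolation=cv2.INTER_CUBIC))
cv2.imwrite('pics/w1r.png',cv2.resize(t[15:195,45:135],None,fx=3.3,fy=3.3,interpolation=cv2.INTER_CUBIC))
E
```

```text
(no output)
```

View pics/w1z.png

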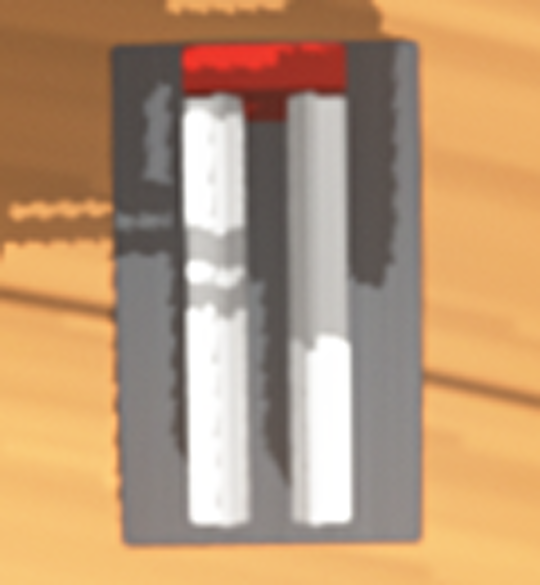

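View pics/w1r.png

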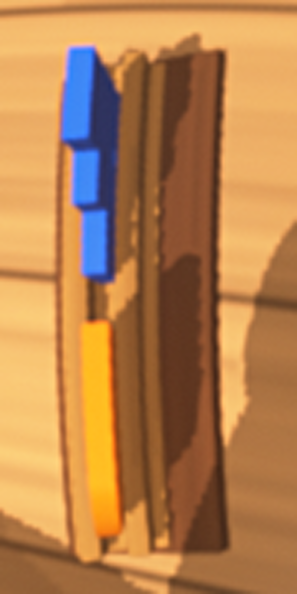

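```bash
cat > fit.py <<'E'
from h import *
from scipy.optimize import least_squares
c=load('w1')
z=lambda a:np.array(a,float)/4.5+[215,55]-.5+.5/4.5
base=np.array([(75,45,16),(75,-45,16),(-75,-45,16),(-75,45,16)])/1000.
ub=z([(112,45),(415,42),(420,541),(125,545)])
f=lambda p,X:X@Rz(p[2]).T+[p[0],p[1],0]
s=least_squares(lambda p:(proj(c,f(p,base),True)-ub).ravel(),[.55,-.01,.21])
print('base',s.x.round(4),s.fun.round(2))
ct=load('top'); u=np.array([(558,112),(715,78),(770,342),(618,368)])/5+[140,190]-.4
s2=least_squares(lambda p:(proj(ct,f(p,base))-u).ravel(),s.x)
print('top',s2.x.round(4),s2.fun.round(2))
q=f(s.x,np.array([(-55,20.25,66),(-55,-20.25,66),(-55,6.25,66),(-55,-6.25,66),(55,20.25,66),(55,-20.25,66),(-55,20.25,73),(-55,-20.25,73),(55,0,16),(55,0,80)])/1000.)
print(((proj(c,q,True)+.4-[215,55])*4.5).round(0).tolist())
E
python3 fit.py
```

```text
base [ 0.5561 -0.0094  0.2166] [-0.83 -0.47  1.   -0.99  0.83  0.65 -0.99  0.82]
top [ 0.5535 -0.0102  0.2137] [-0.23 -0.7   0.31 -0.72  0.91 -0.19 -0.99  1.56]
[[193.0, 502.0], [348.0, 500.0], [246.0, 501.0], [294.0, 501.0], [184.0, 80.0], [343.0, 77.0], [191.0, 506.0], [350.0, 504.0], [265.0, 105.0], [263.0, 69.0]]
```

```bash
cat > fit2.py <<'E'
from h import *
from scipy.optimize import least_squares
c=load('w1'); ct=load('top')
z=lambda a:np.array(a,float)/4.5+[215,55]-.4
zt=lambda a:np.array(a,float)/5+[140,190]-.4
base=np.array([(75,45,16),(75,-45,16),(-75,-45,16),(-75,45,16)])/1000.
ub=z([(112,45),(415,42),(420,541),(125,545)]); ut=zt([(558,112),(715,78),(770,342),(618,368)])
# cheek end outer corners z=.070
ch=np.array([(-55,20.25,70),(-55,-20.25,70),(55,20.25,70),(55,-20.25,70)])/1000.
cw=z([(190,522),(352,522),(183,95),(347,95)]); cht=zt([(648,336),(722,324),(603,133),(683,119)])
f=lambda p,X:X@Rz(p[2]).T+[p[0],p[1],0]
for use in [(1,0),(0,1),(1,1)]:
  def fun(p):
    o=[]; b=base+[p[3],0,0]
    if use[0]: o+=[proj(c,f(p,b),True)-ub,proj(c,f(p,ch),True)-cw]
    if use[1]: o+=[proj(ct,f(p,b))-ut,proj(ct,f(p,ch))-cht]
    return np.concatenate(o).ravel()
  s=least_squares(fun,[.55,-.01,.21,0],loss='soft_l1'); print(s.x.round(4)); print(s.fun.reshape(-1,4,2).round(1).tolist())
E
python3 fit2.py
```

```text
[ 0.5513 -0.0106  0.2143  0.0049]
[[[-0.6, -0.6], [1.3, -0.9], [0.8, 0.7], [-1.0, 0.7]], [[0.5, 0.3], [-0.6, -0.2], [0.3, 0.2], [-0.4, -0.3]]]
[ 0.5476 -0.0107  0.2083  0.0055]
[[[-0.3, -0.6], [0.3, -0.5], [0.6, 0.1], [-1.4, 1.7]], [[-0.0, 0.3], [0.3, -0.4], [0.6, 0.2], [-0.5, -0.1]]]
[ 0.5508 -0.0106  0.2128  0.0048]
[[[-0.6, -0.2], [1.3, -0.5], [0.7, 1.2], [-1.1, 1.1]], [[0.3, 0.6], [-0.8, 0.2], [0.3, 0.6], [-0.4, 0.1]], [[-0.4, -1.5], [0.1, -1.4], [0.7, -0.9], [-1.2, 0.8]], [[0.0, -0.9], [0.3, -1.7], [0.4, -1.0], [-0.6, -1.4]]]
```

```bash
python3 - <<'E'
import cv2
t=cv2.imread('pics/w1.png')
cv2.imwrite('pics/w1o.png',cv2.resize(t[105:190,55:100],None,fx=7,fy=7,interpolation=cv2.INTER_CUBIC))
t=cv2.imread('pics/top0.png')
cv2.imwrite('pics/t0o.png',cv2.resize(t[235:285,160:195],None,fx=12,fy=12,interpolation=cv2.INTER_CUBIC))
E
```

```text
(no output)
```

View pics/w1o.png

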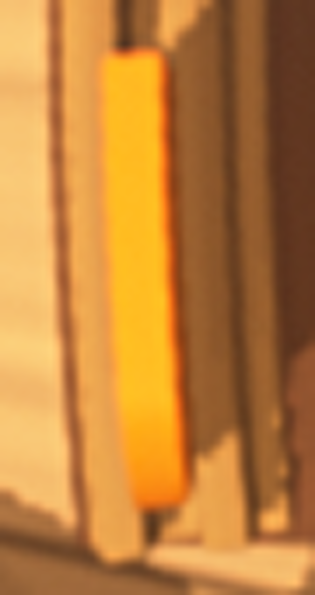

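View pics/t0o.png

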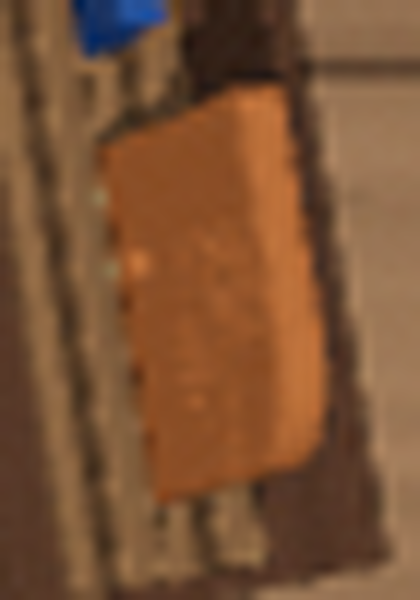

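```bash
cat > fit3.py <<'E'
from h import *
from scipy.optimize import least_squares
from scipy.spatial.transform import Rotation as Ro
c=load('w1'); ct=load('top')
zw=lambda a:np.array(a,float)/7+[55,105]-.43
zt=lambda a:np.array(a,float)/12+[160,235]-.46
P=np.array([(40,5,100),(40,-5,100)])/1000.
P2=np.array([(-12,5,100),(-12,-5,100)])/1000.
uw=zw([(102,53),(164,51)]); ut=zt([(236,90),(284,87)])
def tf(p,X): return X@(Rz(p[3])@Ro.from_euler('x',p[4]).as_matrix()).T+p[:3]
def fun(p):
    return np.concatenate([(proj(c,tf(p,P),True)-uw).ravel(),(proj(ct,tf(p,P))-ut).ravel(),[(p[3]-.181)/.01,(p[4]-.436)/.03]])
s=least_squares(fun,[.478,.264,.02,.181,.436]); p=s.x; print(p.round(4),s.fun.round(2))
for q in [(0,0,.1),(0,0,.085),(0,0,.08),(.04,0,.1),(-.04,0,0.072)]: print(q,tf(p,np.array([q])).round(4))
# check
print('top x=-40 z=0.072,y+5', (proj(ct,tf(p,np.array([(-.04,.005,.072),(-.04,-.005,.072),(-.04,.005,.022),(.04,.005,.022)])))+.46-[160,235])*12)
print('wrist', (proj(c,tf(p,np.array([(-.04,.005,.072),(-.04,-.005,.072),(-.012,.005,.1),(-.012,-.005,.1)])),True)+.43-[55,105])*7)
E
python3 fit3.py
```

```text
[0.4823 0.2575 0.0187 0.1808 0.4366] [ 0.55  0.68 -0.38  0.28 -0.13 -0.89 -0.33 -1.17 -0.02  0.02]
(0, 0, 0.1) [[0.4899 0.2159 0.1093]]
(0, 0, 0.085) [[0.4888 0.2221 0.0957]]
(0, 0, 0.08) [[0.4884 0.2242 0.0912]]
(0.04, 0, 0.1) [[0.5293 0.2231 0.1093]]
(-0.04, 0, 0.072) [[0.4484 0.2203 0.0839]]
top x=-40 z=0.072,y+5 [[260.8764601  461.18922762]
 [305.86349592 453.81102292]
 [205.47658144 479.16481961]
 [149.81915259 125.84416407]]
wrist [[156.13808918 503.3687168 ]
 [207.0368118  498.74542017]
 [118.04351597 365.14556553]
 [172.78512689 360.20630852]]
```

```bash
python3 -m creep '[0,4.5,-1.2,-0.01,0.1,4.5,-1.2,-0.01,0.1,4.5,-1.2,0,0,4.5,-1.2,0,0,4.5,-1.2,0]' -1;  python3 -m creep '[0,2.3,-0.5,0,0,0,0,0,0,0,0,0]'
python3 - <<'E'
from h import *
c=snap('wrist','w2.png'); np.save('w2.npy',c,allow_pickle=True); print(r.observe()['tool_pos'])
E
```

```text
time_s: 3.8
tool_pos: [0.4886, 0.1978, 0.2377]
tool_rot: [0.705, 0.062, -0.704, 0.062]
force: [2.1, 0.8, 0.3]
gripper_width: 1.0
time_s: 4.1
tool_pos: [0.4887, 0.2195, 0.2328]
tool_rot: [-0.704, -0.063, 0.704, -0.063]
force: [0.4, -0.4, -0.5]
gripper_width: 1.003
[0.48887662 0.2191558  0.23313539]
```

View pics/w2.png

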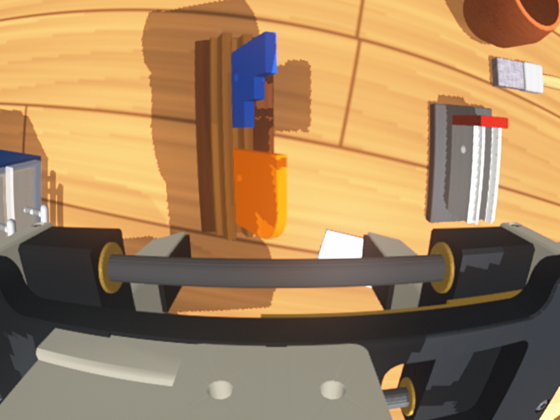

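```bash
python3 - <<'E'
import cv2
t=cv2.imread('pics/w2.png')
cv2.imwrite('pics/w2o.png',cv2.resize(t[140:245,220:300],None,fx=6,fy=5.5,interpolation=cv2.INTER_CUBIC))
E
cat >> fit3.py <<'E'
c2=load('w2'); print('w2 pred',((proj(c2,tf(p,np.vstack([P,P2])),True)+.4-[220,140])*[6,5.5]).round().tolist())
E
python3 fit3.py | tail -1
```

```text
w2 pred [[334.0, 82.0], [399.0, 79.0], [336.0, 416.0], [398.0, 409.0]]
```

View pics/w2o.png

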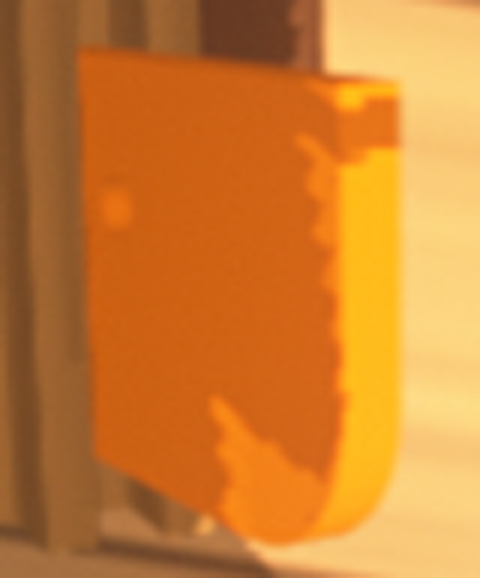

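```bash
python3 -m creep '[0,0.1,-3.6,0,0,0.1,-3.6,0,0,0,-3.6,0,0,0,-3.6,0,0,0,0,0]' -1;  python3 -m creep '[0,0,0,0,0,0,0,0,0,0,0,0,0,0,0,0,0,0,0,0]' 0.6 12
python3 -m creep '[0,0,0,0,0,0,0,0,0,0,0,0,0,0,0,0,0,0,0,0]' 1 12
python3 - <<'E'
from h import *
c=snap('wrist','w3.png'); c=snap('side','s3.png')
E
```

```text
time_s: 4.65
tool_pos: [0.4862, 0.2201, 0.0853]
tool_rot: [-0.701, -0.061, 0.707, -0.063]
force: [-0.5, -1.1, 0.5]
gripper_width: 1.002
time_s: 5.15
tool_pos: [0.4889, 0.223, 0.0896]
tool_rot: [0.705, 0.063, -0.704, 0.063]
force: [0.3, -0.1, -1.0]
gripper_width: 0.613
time_s: 5.65
tool_pos: [0.4881, 0.2251, 0.0889]
tool_rot: [0.704, 0.064, -0.704, 0.062]
force: [-3.1, 10.2, 1.1]
gripper_width: 0.329
```

View pics/w3.png

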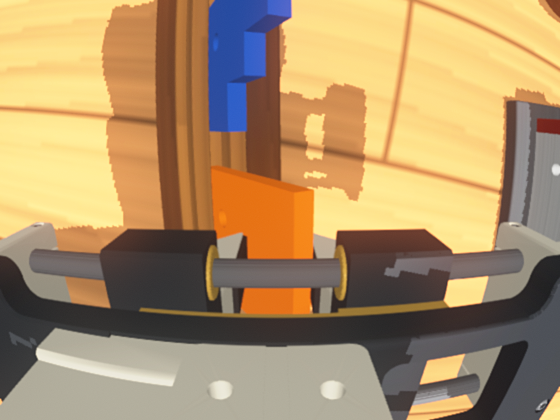

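View pics/s3.png

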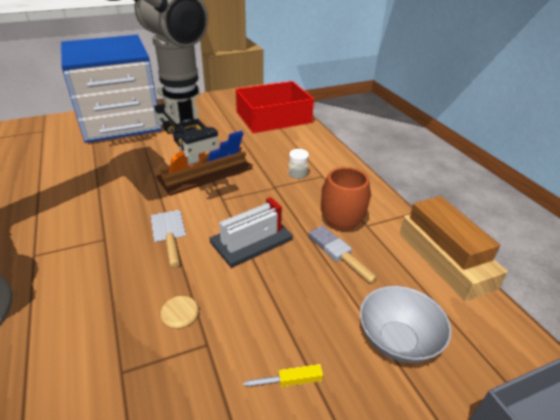

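```bash
python3 -m creep '[0,0,0,0,0,0,0,0]' 1 12; python3 -m creep '[0.05,-0.25,0.6,0,0.08,-0.4,0.9,0,0.08,-0.4,0.9,0,0.08,-0.4,0.9,0,0.08,-0.4,0.9,0]'; python3 - <<'E'
from h import *
c=snap('wrist','w4.png')
E
```

```text
time_s: 5.95
tool_pos: [0.4881, 0.2252, 0.089]
tool_rot: [0.704, 0.064, -0.704, 0.062]
force: [-1.9, 11.3, 1.4]
gripper_width: 0.329
time_s: 6.45
tool_pos: [0.4918, 0.2059, 0.131]
tool_rot: [-0.704, -0.064, 0.704, -0.063]
force: [-0.1, 0.3, 0.2]
gripper_width: 0.017
```

View pics/w4.png

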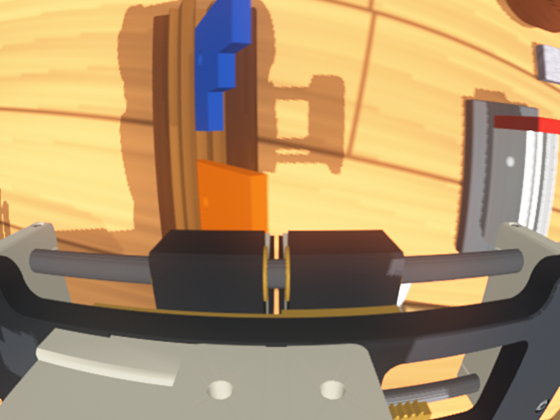

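```bash
python3 -m creep '[0,0,1.5,0,0,0,3,0,0,0,3,0,0,0,0,0]' -1; python3 - <<'E'
from h import *
c=snap('wrist','w5.png');np.save('w5.npy',c,allow_pickle=True); c=snap('top','t5.png')
o=r.observe(); print(o['tool_pos'],o['gripper_width'])
import cv2
t=cv2.imread('pics/w5.png')
cv2.imwrite('pics/w5o.png',cv2.resize(t[140:245,220:300],None,fx=6,fy=5.5,interpolation=cv2.INTER_CUBIC))
E
sed -i 's/^c2=.*//' fit3.py; cat >> fit3.py <<'E'
c2=load('w5'); print('w5 pred',((proj(c2,tf(p,np.vstack([P,P2])),True)+.4-[220,140])*[6,5.5]).round().tolist())
print(tf(p,np.array([(0,.005,.1),(0,-.005,.1),(0,.005,.095)])))
E
python3 fit3.py | tail -4
```

```text
time_s: 6.9
tool_pos: [0.4943, 0.2045, 0.2095]
tool_rot: [0.707, 0.063, -0.702, 0.063]
force: [0.4, 0.3, 1.1]
gripper_width: 0.306
[0.49234504 0.20407091 0.20584048] 0.3937553758338662
w5 pred [[210.0, 125.0], [283.0, 121.0], [217.0, 486.0], [286.0, 477.0]]
[[0.48909478 0.22032851 0.11141827]
 [0.49072417 0.21141439 0.10718938]
 [0.48871459 0.22240849 0.10688737]]
```

View pics/w5.png

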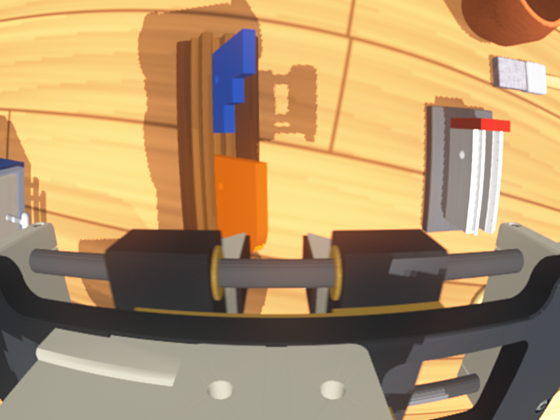

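View pics/w5o.png

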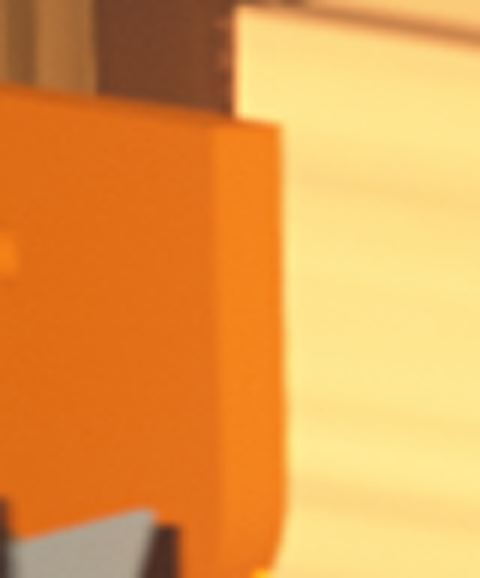

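```bash
python3 -m creep '[-0.1,0.5,-2,0,-0.1,0.5,-2.5,0,-0.1,0.5,-2.5,0,0,0,-2.2,0,0,0,0,0]' -1;  python3 -m creep '[0,0,0,0,0,0,0,0]' 0.5 25
python3 -m creep '[0,0,0,0,0,0,0,0,0,0,0,0,0,0,0,0,0,0,0,0]' 1 25
python3 -m creep '[0,0,0,0,0,0,0,0]'
python3 - <<'E'
from h import *
c=snap('wrist','w6.png')
E
```

```text
time_s: 7.5
tool_pos: [0.4863, 0.2184, 0.1096]
tool_rot: [-0.701, -0.062, 0.707, -0.064]
force: [-0.3, -0.9, -0.3]
gripper_width: 0.83
time_s: 7.7
tool_pos: [0.4898, 0.2193, 0.1145]
tool_rot: [0.705, 0.063, -0.704, 0.063]
force: [-0.4, -0.4, 0.4]
gripper_width: 0.753
time_s: 8.2
tool_pos: [0.4893, 0.2194, 0.1139]
tool_rot: [0.704, 0.063, -0.704, 0.063]
force: [-0.6, 1.1, -0.2]
gripper_width: 0.319
time_s: 8.4
tool_pos: [0.4892, 0.2193, 0.1138]
tool_rot: [-0.704, -0.063, 0.704, -0.063]
force: [-0.4, -0.1, 2.1]
gripper_width: 0.15
```

View pics/w6.png

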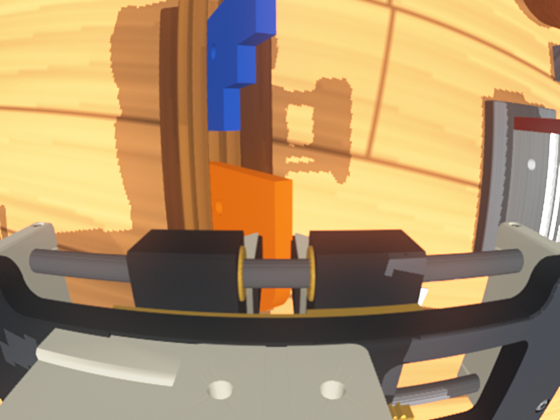

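```bash
python3 -m creep '[0,0,0,0]' ; python3 -m creep '[0.03,-0.1,0.3,0,0.03,-0.1,0.3,0,0.03,-0.1,0.3,0]'
python3 - <<'E'
from h import *
c=snap('wrist','w7.png'); print(r.observe()['gripper_width'],r.observe()['force'])
E
```

```text
time_s: 8.55
tool_pos: [0.4892, 0.2195, 0.1139]
tool_rot: [0.704, 0.063, -0.704, 0.063]
force: [-0.2, -0.0, 1.0]
gripper_width: 0.148
time_s: 8.85
tool_pos: [0.49, 0.2164, 0.1229]
tool_rot: [-0.704, -0.063, 0.704, -0.063]
force: [-0.2, 1.9, -1.7]
gripper_width: 0.147
0.14504798844897557 [-0.49328321  1.7882946   0.0434025 ]
```

View pics/w7.png

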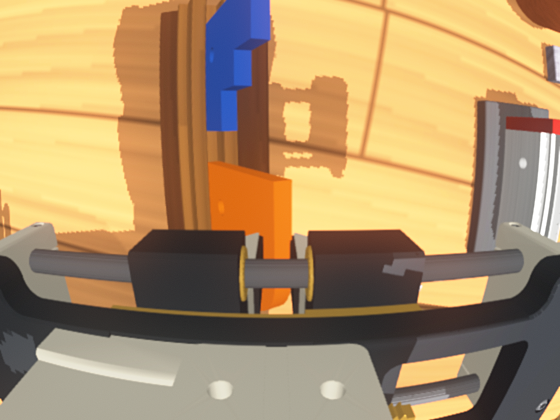

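```bash
python3 -m creep '[0.03,-0.15,0.4,0,0.03,-0.15,0.4,0,0.03,-0.15,0.4,0]'; python3 -m creep '[0.03,-0.2,0.5,0,0.03,-0.2,0.5,0,0.03,-0.2,0.5,0]'
python3 - <<'E'
from h import *
c=snap('wrist','w8.png'); print(r.observe()['gripper_width'],r.observe()['force'])
c=snap('side','s8.png')
cv2.imwrite('pics/s8z.png',cv2.resize(c['img'][60:210,120:280,::-1],None,fx=4,fy=4))
E
```

```text
time_s: 9.2
tool_pos: [0.4911, 0.2116, 0.1351]
tool_rot: [0.704, 0.063, -0.704, 0.063]
force: [-0.4, 2.4, -0.2]
gripper_width: 0.142
time_s: 9.5
tool_pos: [0.492, 0.2054, 0.1502]
tool_rot: [0.704, 0.063, -0.704, 0.063]
force: [-0.9, -0.8, 0.2]
gripper_width: 0.101
0.10446509451879783 [ 0.8409728  -0.58830766 -0.48203147]
```

View pics/w8.png

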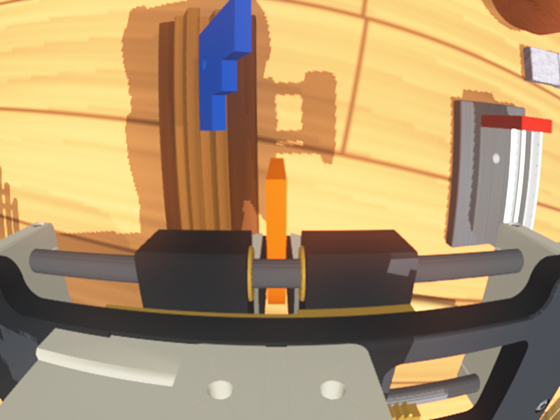

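View pics/s8z.png

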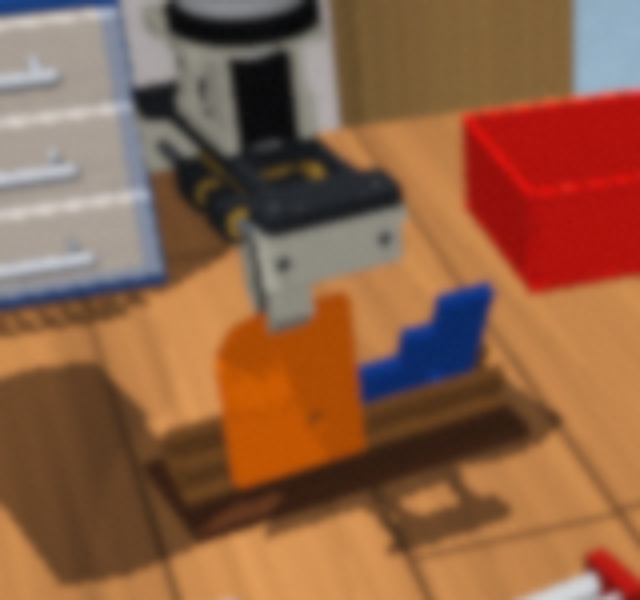

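```bash
python3 -m creep '[0,0,0.5,0,0,0,1.5,0,0,0,2,0,0,0,2,0,0,0,2,0]' 1 50; python3 -m creep '[0,-1.5,1,0,0,-3,0,0,0,-3,0,0,0,0,0,0]'
python3 - <<'E'
from h import *
c=snap('wrist','w9.png');np.save('w9.npy',c,allow_pickle=True); print(r.observe()['gripper_width'],r.observe()['force'],r.observe()['tool_pos'])
cv2.imwrite('pics/w9z.png',cv2.resize(c['img'][140:320,230:330,::-1],None,fx=5,fy=3.3,interpolation=cv2.INTER_CUBIC))
c=snap('side','s9.png');np.save('s9.npy',c,allow_pickle=True)
cv2.imwrite('pics/s9z.png',cv2.resize(c['img'][60:210,140:270,::-1],None,fx=5,fy=4,interpolation=cv2.INTER_CUBIC))
E
```

```text
time_s: 10.1
tool_pos: [0.4917, 0.2059, 0.2306]
tool_rot: [-0.704, -0.063, 0.704, -0.063]
force: [-0.2, 0.5, -0.4]
gripper_width: 0.101
time_s: 10.5
tool_pos: [0.4916, 0.1273, 0.2394]
tool_rot: [-0.704, -0.061, 0.705, -0.063]
force: [-0.3, 0.7, -1.2]
gripper_width: 0.098
0.10059715495794723 [ 1.35647838  1.63168095 -1.01004935] [0.49165625 0.12881117 0.23948028]
```

View pics/w9.png

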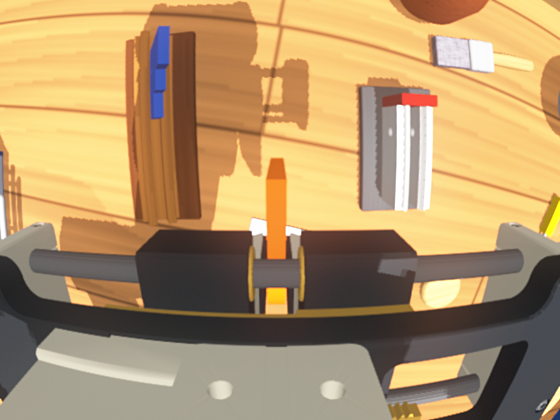

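View pics/s9z.png

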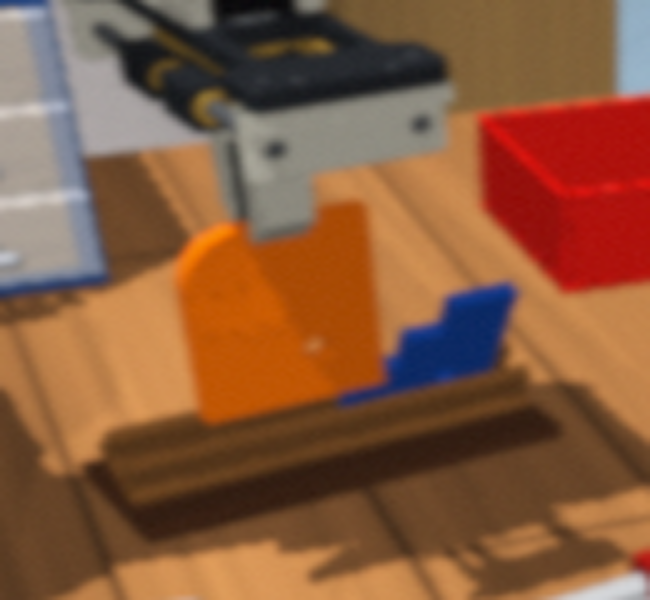

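View pics/w9z.png

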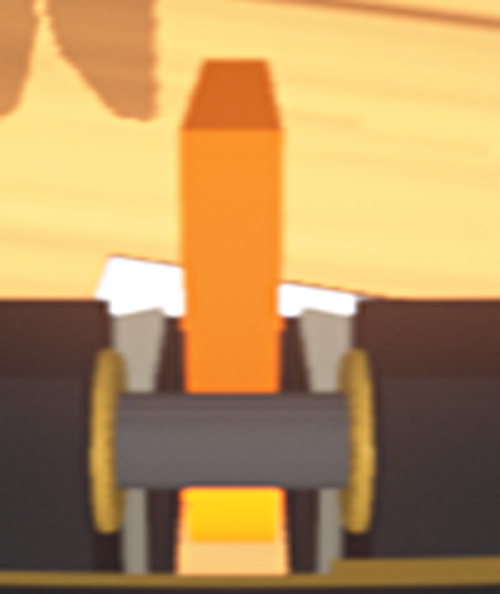

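```bash
cat > fit4.py <<'E'
from h import *
from scipy.optimize import least_squares
from scipy.spatial.transform import Rotation as Ro
c=load('w9'); cs=load('s9')
uw=np.array([(182,128),(280,128),(202,60),(268,60)])/[5,3.3]+[230,140]-[.4,.35]
us=np.array([(366,203),(381,380),(208,423)])/[5,4]+[140,60]-[.4,.375]
W=np.array([(40,5,100),(40,-5,100),(40,5,0),(40,-5,0)])/1000.; S=np.array([(40,-5,100),(40,-5,0),(-40,-5,0)])/1000.
def tf(p,X): return X@Ro.from_euler('ZYX',p[3:]).as_matrix().T+p[:3]
fun=lambda p:np.concatenate([(proj(c,tf(p,W),True)-uw).ravel(),(proj(cs,tf(p,S))-us).ravel(),(p[5:]/.01)])
s=least_squares(fun,[.49,.13,.14,.18,0,0]);p=s.x
print(p.round(4),s.fun.round(2))
print('top',tf(p,np.array([[0,0,.1]])).round(4))
E
python3 fit4.py; python3 -c "
import numpy as np
a=[.4917,.1288,.2395];print(a)"
```

```text
[ 0.4914  0.1262  0.1362  0.2003  0.0102 -0.0051] [-0.78  0.26  1.01 -0.26 -0.1   0.13 -0.32 -0.19 -0.05  0.08  0.3   0.24
 -0.36 -0.02 -0.51]
top [[0.4923 0.1269 0.2362]]
[0.4917, 0.1288, 0.2395]
```

```bash
cat >> fit4.py <<'E'
o=r.observe(); M=Ro.from_quat(o['tool_rot']).as_matrix(); yj=np.arctan2(M[1,1],M[0,1])+np.pi/2; print('jaw yaw',yj,o['tool_pos'])
C=-np.array(c['R']).T@c['t']; d=C-o['tool_pos']; print('cam rel fwd/lat',d@[np.cos(yj),np.sin(yj),0],d@[-np.sin(yj),np.cos(yj),0],d[2], 'axis lat',c['R'][2]@np.array([-np.sin(yj),np.cos(yj),0]))
for cam,U,P,fi in [(c,uw,W,True),(cs,us,S,False)]:
  s=least_squares(lambda q:(proj(cam,tf(np.r_[q,yj,0,0],P),fi)-U).ravel(),p[:3]); print(s.x.round(4),s.fun.round(2), 'lat',(s.x-o['tool_pos'])@[-np.sin(yj),np.cos(yj),0],'fwd',(s.x-o['tool_pos'])@[np.cos(yj),np.sin(yj),0])
E
python3 fit4.py
```

```text
[ 0.4914  0.1262  0.1362  0.2003  0.0102 -0.0051] [-0.78  0.26  1.01 -0.26 -0.1   0.13 -0.32 -0.19 -0.05  0.08  0.3   0.24
 -0.36 -0.02 -0.51]
top [[0.4923 0.1269 0.2362]]
jaw yaw 0.1768283852221575 [0.49172749 0.12986465 0.23949898]
cam rel fwd/lat 0.06577418908218237 -0.0019000321929971413 0.14616385681988858 axis lat -0.0013804420977810224
[0.4898 0.1272 0.122 ] [ 0.44  0.1   0.43  0.06 -0.24 -0.11 -1.14 -0.14] lat -0.0022897808560143 fwd -0.002390673295165847
[0.4923 0.1289 0.135 ] [-0.15  0.22  0.53  0.07 -0.35 -0.29] lat -0.0010448001108475404 fwd 0.00037426877053820407
```

```bash
python3 -m creep '[1.6,-3.5,0,0.01,1.6,-3.5,0,0.01,1.6,-3.5,0,0.01,1.6,-3.4,0,0.007,0,0,-1,0]'; python3 -m creep '[0,0,-1.5,0,0,0,-1.5,0,0,0,0,0,0,0,0,0]'
python3 - <<'E'
from h import *
c=snap('wrist','w10.png');np.save('w10.npy',c,allow_pickle=True); print(r.observe()['gripper_width'],r.observe()['force'],r.observe()['tool_pos'])
cv2.imwrite('pics/w10z.png',cv2.resize(c['img'][60:260,200:350,::-1],None,fx=4,fy=3,interpolation=cv2.INTER_CUBIC))
c=snap('side','s10.png');np.save('s10.npy',c,allow_pickle=True)
cv2.imwrite('pics/s10z.png',cv2.resize(c['img'][120:280,170:320,::-1],None,fx=4,fy=3.75,interpolation=cv2.INTER_CUBIC))
c=snap('top','t10.png');np.save('t10.npy',c,allow_pickle=True)
E
```

```text
time_s: 11.1
tool_pos: [0.5582, -0.0115, 0.2301]
tool_rot: [0.704, 0.074, -0.702, 0.076]
force: [0.0, -0.1, -1.5]
gripper_width: 0.095
time_s: 11.5
tool_pos: [0.5558, -0.0073, 0.1996]
tool_rot: [-0.703, -0.077, 0.703, -0.076]
force: [0.5, 0.9, -1.2]
gripper_width: 0.099
0.1000998435126318 [-0.21964304 -0.66654725 -0.33606174] [ 0.55612891 -0.00745212  0.20025052]
```

View pics/w10.png

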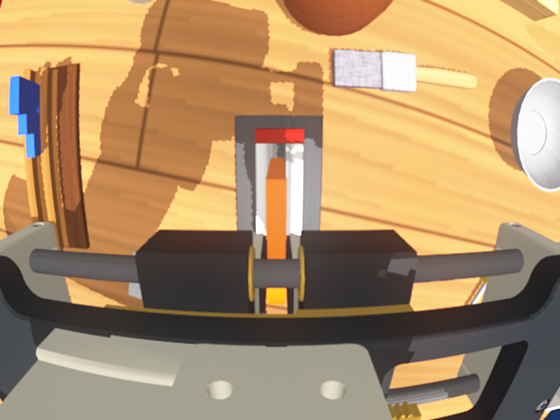

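View pics/w10z.png

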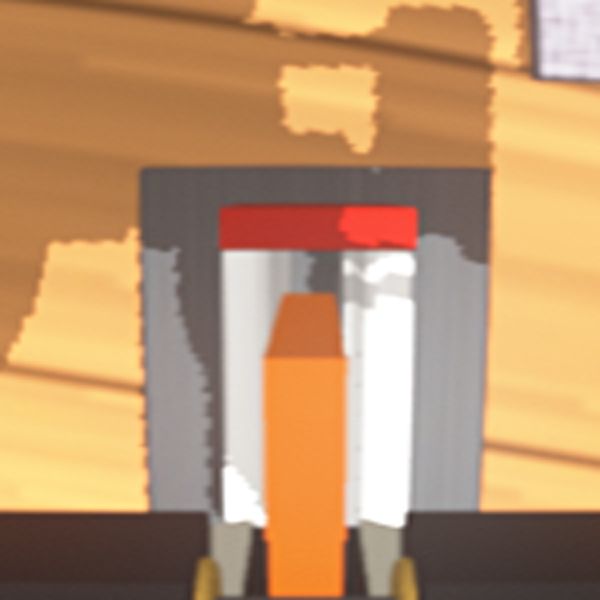

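View pics/s10z.png

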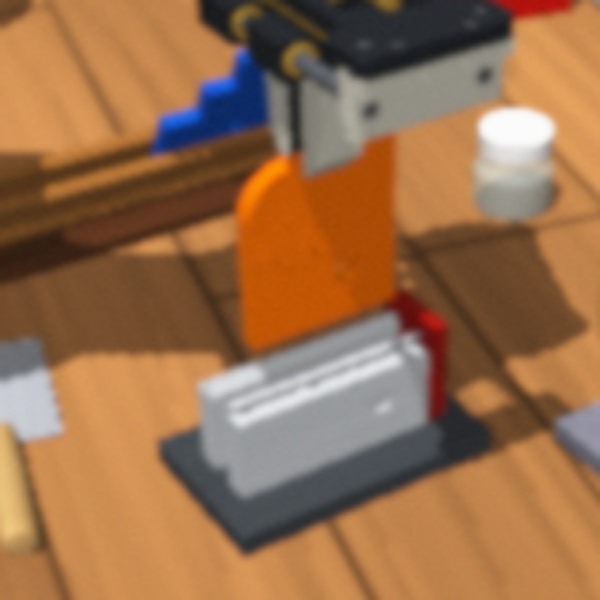

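```bash
python3 -m creep '[0.04,-0.2,0,0,0,0,-1,0,0,0,-0.9,0,0,0,0,0,0,0,0,0]'
python3 - <<'E'
from h import *
c=snap('wrist','w11.png');np.save('w11.npy',c,allow_pickle=True); print(r.observe()['gripper_width'],r.observe()['force'],r.observe()['tool_pos'])
cv2.imwrite('pics/w11z.png',cv2.resize(c['img'][80:260,200:350,::-1],None,fx=4,fy=3.3,interpolation=cv2.INTER_CUBIC))
c=snap('side','s11.png');np.save('s11.npy',c,allow_pickle=True)
cv2.imwrite('pics/s11z.png',cv2.resize(c['img'][120:280,170:320,::-1],None,fx=4,fy=3.75,interpolation=cv2.INTER_CUBIC))
E
```

```text
time_s: 12.15
tool_pos: [0.5561, -0.0102, 0.1802]
tool_rot: [-0.703, -0.076, 0.703, -0.076]
force: [0.6, -0.5, -0.7]
gripper_width: 0.099
0.10263376624707145 [-0.21287778  0.75797026 -1.52719206] [ 0.55631857 -0.01020087  0.18059957]
```

View pics/w11z.png

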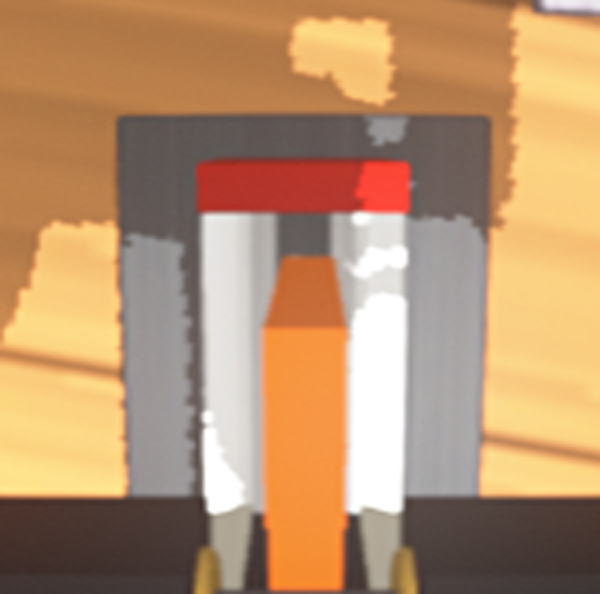

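View pics/s11z.png

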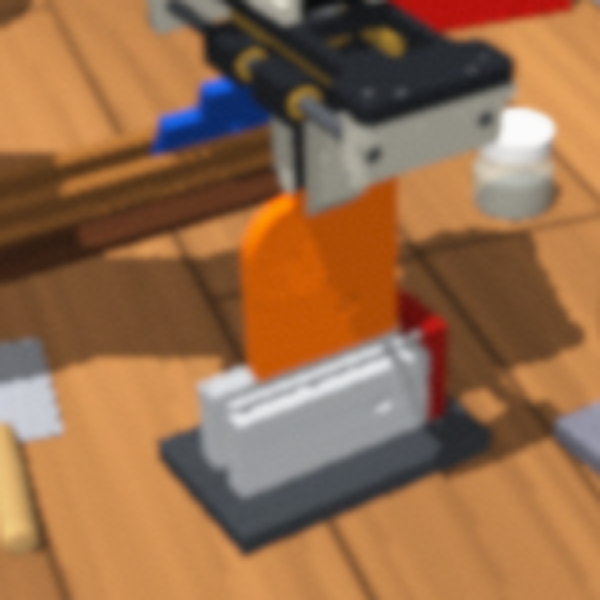

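```bash
python3 -m creep '[0,0.05,-0.6,0,0,0,-0.8,0,0,0,-0.8,0,0,0,0,0]';python3 -m creep '[0,0,-0.8,0,0,0,-0.8,0,0,0,-0.8,0,0,0,0,0]'
```

```text
time_s: 12.65
tool_pos: [0.5554, -0.0095, 0.157]
tool_rot: [-0.702, -0.076, 0.704, -0.076]
force: [0.1, 0.5, -0.8]
gripper_width: 0.095
time_s: 13.05
tool_pos: [0.5555, -0.0096, 0.1332]
tool_rot: [-0.702, -0.076, 0.704, -0.076]
force: [0.0, 0.0, -1.5]
gripper_width: 0.099
```

```bash
python3 -m creep '[0,0,-0.4,0,0,0,-0.4,0,0,0,-0.3,0,0,0,0,0]';python3 -m creep '[0,0,-0.2,0,0,0,0,0]';python3 -m creep '[0,0,-0.2,0,0,0,0,0]'
```

```text
time_s: 13.45
tool_pos: [0.5561, -0.0096, 0.1233]
tool_rot: [-0.703, -0.076, 0.703, -0.076]
force: [0.9, -0.3, -0.8]
gripper_width: 0.099
time_s: 13.65
tool_pos: [0.5563, -0.0097, 0.1216]
tool_rot: [-0.703, -0.076, 0.703, -0.076]
force: [0.0, 0.3, -0.3]
gripper_width: 0.102
time_s: 13.85
tool_pos: [0.5566, -0.0098, 0.1204]
tool_rot: [0.703, 0.076, -0.703, 0.076]
force: [-0.7, -0.7, 4.1]
gripper_width: 0.097
```

```bash
python3 -m creep '[0,0,0.1,0,0.29,0.06,0,0,0.29,0.06,0,0,0,0,0,0]';python3 -m creep '[0.2,0.04,0,0,0,0,0,0]';python3 -m creep '[0.2,0.04,0,0,0,0,0,0]'
```

```text
time_s: 14.25
tool_pos: [0.5625, -0.0084, 0.1206]
tool_rot: [0.703, 0.076, -0.703, 0.076]
force: [0.9, 0.3, -1.3]
gripper_width: 0.1
time_s: 14.45
tool_pos: [0.5643, -0.0081, 0.1208]
tool_rot: [0.703, 0.076, -0.703, 0.076]
force: [0.2, 0.5, -1.8]
gripper_width: 0.098
time_s: 14.65
tool_pos: [0.5661, -0.0076, 0.1206]
tool_rot: [-0.703, -0.076, 0.703, -0.076]
force: [-1.2, -0.4, -0.7]
gripper_width: 0.097
```

```bash
python3 -m creep '[0.1,0.02,0,0,0,0,0,0]';python3 -m creep '[0.1,0.02,0,0,0,0,0,0]'
python3 - <<'E'
from h import *
c=snap('wrist','w12.png');np.save('w12.npy',c,allow_pickle=True); print(r.observe()['force'],r.observe()['tool_pos'])
cv2.imwrite('pics/w12z.png',cv2.resize(c['img'][80:260,200:350,::-1],None,fx=4,fy=3.3,interpolation=cv2.INTER_CUBIC))
E
```

```text
time_s: 14.85
tool_pos: [0.5664, -0.0076, 0.1207]
tool_rot: [-0.702, -0.076, 0.704, -0.076]
force: [-5.2, -0.8, 1.6]
gripper_width: 0.097
time_s: 15.05
tool_pos: [0.5665, -0.0075, 0.1207]
tool_rot: [-0.702, -0.076, 0.704, -0.076]
force: [-8.0, -2.4, 4.9]
gripper_width: 0.103
[-8.01570406 -1.36266243  3.92100936] [ 0.56647419 -0.00747984  0.1207182 ]
```

View pics/w12z.png

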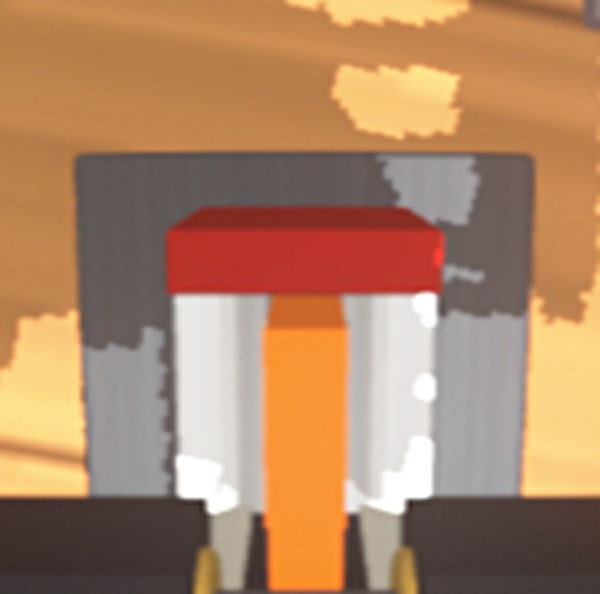

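```bash
python3 -m creep '[0,0,-0.15,0,0,0,0,0]';python3 -m creep '[0,0,0,0,0,0,0,0,0,0,0,0]' 0.5; python3 -m creep '[0,0,1.5,0,0,0,3,0,0,0,4,0,0,0,0,0]'
python3 - <<'E'
from h import *
c=snap('side','s13.png');np.save('s13.npy',c,allow_pickle=True)
cv2.imwrite('pics/s13z.png',cv2.resize(c['img'][140:280,190:310,::-1],None,fx=5,fy=4.2,interpolation=cv2.INTER_CUBIC))
c=snap('wrist','w13.png');np.save('w13.npy',c,allow_pickle=True); print(r.observe()['force'],r.observe()['tool_pos'])
cv2.imwrite('pics/w13z.png',cv2.resize(c['img'][80:260,200:350,::-1],None,fx=4,fy=3.3,interpolation=cv2.INTER_CUBIC))
E
```

```text
time_s: 15.3
tool_pos: [0.5665, -0.0076, 0.1206]
tool_rot: [-0.702, -0.076, 0.704, -0.076]
force: [-11.9, -2.8, 15.1]
gripper_width: 0.102
time_s: 15.6
tool_pos: [0.5686, -0.0072, 0.1193]
tool_rot: [0.703, 0.076, -0.703, 0.076]
force: [-0.5, -0.2, -0.4]
gripper_width: 0.244
time_s: 16.0
tool_pos: [0.5712, -0.0075, 0.2096]
tool_rot: [0.707, 0.075, -0.699, 0.077]
force: [0.4, 0.3, 0.9]
gripper_width: 0.253
[-0.62459311 -0.57344796 -0.54419607] [ 0.5686993  -0.00723548  0.20496138]
```

View pics/w13.png

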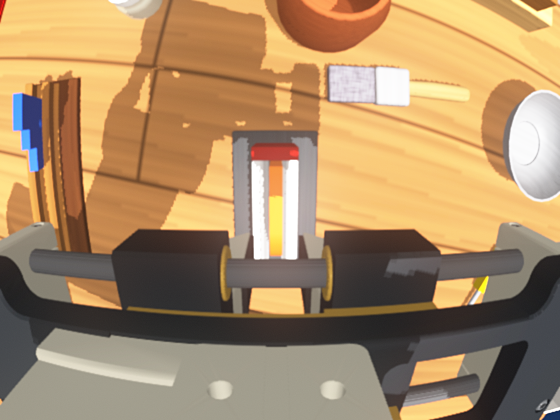

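View pics/s13z.png

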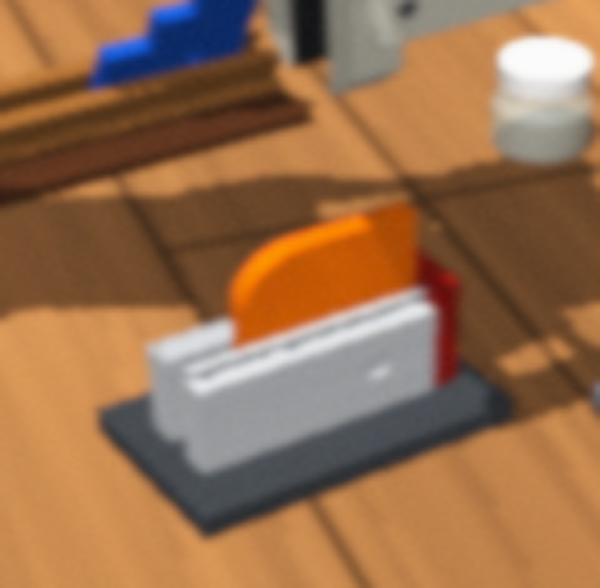

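```bash
python3 - <<'E'
from h import *
cs=load('s13'); c0=load('side')
h=lambda x,y,z,p=(.551,-.0106,.214):(np.array([[x,y,z]])@Rz(p[2]).T+[p[0],p[1],0])
q=np.vstack([h(.027,-.02025,.044),h(.055,-.02025,.066),h(-.055,-.02025,.066)])
print(((proj(cs,q)+.4-[190,140])*[5,4.2]).round(1).tolist())
# template top +x corners
q=np.vstack([h(.055,.005,.116),h(.055,-.005,.116)]);print(((proj(cs,q)+.4-[190,140])*[5,4.2]).round(1).tolist())
# pin again
c=load('w1'); print(proj(c,[[.4856,-.3205,.009],[.4356,-.3075,.009],[.548,-.333,.009]],True))
E
```

```text
[[374.0, 364.7], [432.0, 308.9], [193.4, 392.6]]
[[398.0, 198.2], [412.1, 208.4]]
[[460.45599705 213.83115285]
 [444.37708588 242.24582562]
 [477.36365086 177.32747296]]
```

```bash
python3 - <<'E'
from h import *
c=load('top')
print('pot rim',ray(c,[(276,139),(276,172),(258,155),(294,155)],.115).round(3).tolist(), 'base',ray(c,[(276,178)],.0))
p=np.array([.551,-.0106]); R=Rz(.214)[:2,:2]
g=p+R@[.027+.0008,-.02025-.036-.0]; print('grip home',g, 'body ends', g+R@[.095,0],g+R@[-.095,0], g+R@[.095,-.0375],g+R@[.095,.0375])
print('pre (60mm back)', p+R@[.0278,-.02025-.036-.060])
E
```

```text
pot rim [[0.795, -0.02, 0.115], [0.708, -0.02, 0.115], [0.753, 0.027, 0.115], [0.753, -0.067, 0.115]] base [[ 0.71339868 -0.0188307   0.        ]]
grip home [ 0.59011169 -0.059663  ] body ends [ 0.68294467 -0.03948782] [ 0.49727871 -0.07983818] [ 0.69090856 -0.07613241] [ 0.67498078 -0.00284322]
pre (60mm back) [ 0.60285391 -0.11829436]
```

```bash
python3 -m creep '[-2.1,-3.6,0,-0.05,-2.1,-3.7,0,-0.05,-2.1,-3.7,0,-0.05,-2.1,-3.7,0,-0.05,-2.1,-3.7,0,-0.05]' -1;python3 -m creep '[-2.1,-3.6,0,-0.05,-2.1,-3.7,0,-0.05,-2.1,-3.6,0,-0.06,0,0,0,0,0,0,0,0]'
python3 - <<'E'
from h import *
from scipy.spatial.transform import Rotation as Ro
c=snap('wrist','w14.png');np.save('w14.npy',c,allow_pickle=True); o=r.observe(); M=Ro.from_quat(o['tool_rot']).as_matrix(); print(o['tool_pos'],o['joint_pos'],np.arctan2(M[1,1],M[0,1]))
E
```

```text
time_s: 16.6
tool_pos: [0.4616, -0.1921, 0.2027]
tool_rot: [-0.706, 0.012, 0.708, 0.013]
force: [0.3, -1.0, -0.2]
gripper_width: 0.631
time_s: 17.1
tool_pos: [0.3993, -0.3004, 0.2029]
tool_rot: [-0.703, 0.069, 0.704, 0.07]
force: [0.4, -0.2, -0.7]
gripper_width: 0.997
[ 0.39983145 -0.29965093  0.2031232 ] [-7.96870023e-01  3.29046266e-01  1.64503179e+00  3.80658232e-04
  1.16982530e+00  9.68146081e-01] -1.7651664473751616
```

View pics/w14.png

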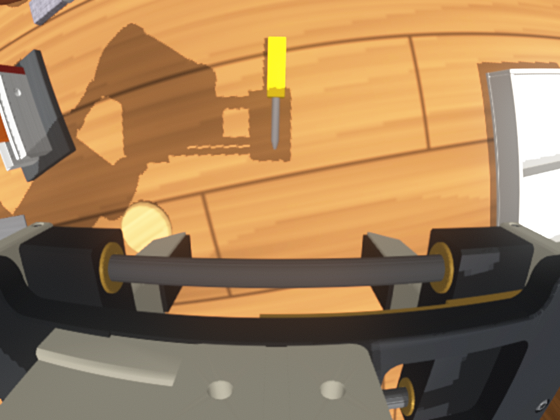

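```bash
python3 - <<'E'
from h import *
c=load('w14'); im=c['img'].astype(int)
m=((im[:,:,0]>180)&(im[:,:,1]>160)&(im[:,:,2]<90)).astype(np.uint8); m[:, :240]=0;m[:,310:]=0;m[150:]=0
ys,xs=np.nonzero(m); print(xs.min(),xs.max(),ys.min(),ys.max())
for rr in (45,60,75,90): x=np.nonzero(m[rr])[0]; print(rr,x.min(),x.max())
cv2.imwrite('pics/w14z.png',cv2.resize(c['img'][30:160,240:310,::-1],None,fx=4.5,fy=4.5,interpolation=cv2.INTER_CUBIC))
def col(rr): x=np.nonzero(m[rr])[0]; return (x.min()+x.max())/2
a=ray(c,[(col(45),45),(col(60),60),(col(75),75),(col(90),90)],.018,True); print(a.round(4).tolist())
d=a[0]-a[-1]; print('ang',np.arctan2(d[1],d[0]))
print('back/front top',ray(c,[(col(45),ys.min()-.5),(col(90),ys.max()+.5)],.018,True).round(4).tolist(),'tip',ray(c,[(275,148)],.009,True))
E
```

```text
246 286 8 96
45 262 286
60 267 285
75 267 285
90 267 284
[[0.5442, -0.3265, 0.018], [0.5281, -0.3253, 0.018], [0.5127, -0.3223, 0.018], [0.4976, -0.3187, 0.018]]
ang -0.16477409256898892
back/front top [[0.5852, -0.3346, 0.018], [0.491, -0.3174, 0.018]] tip [[ 0.43892619 -0.30647446  0.009     ]]
```

View pics/w14z.png

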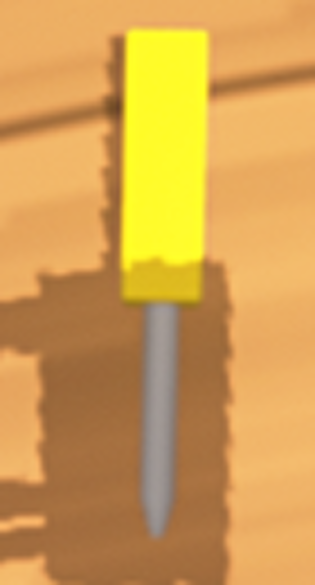

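```bash
python3 - <<'E'
from h import *
c=load('w14')
a=ray(c,[(276.6,36.3),(275.8,95.5)],.018,True); t=ray(c,[(274.5,148.9)],.009,True)[0]
print(a.round(4),t.round(4)); 
for d in (a[0]-a[1],a[0]-t): print(np.linalg.norm(d[:2]),np.arctan2(d[1],d[0]))
E
```

```text
[[ 0.553  -0.3309  0.018 ]
 [ 0.492  -0.3179  0.018 ]] [ 0.4381 -0.3058  0.009 ]
0.0623585356142072 -0.2096805348599232
0.11758201628969561 -0.21531372316928094
```

```bash
python3 -m creep '[3.2,-0.64,-3.2,-0.018,3.2,-0.64,-3.2,0,3.2,-0.64,-3.2,0,3.2,-0.64,-3.2,0,0,0,0,0]' -1;python3 -m creep '[0,0,-2.5,0,0,0,-2,0,0,0,-1,0,0,0,0,0,0,0,0,0]'
```

```text
time_s: 17.65
tool_pos: [0.5292, -0.3221, 0.0686]
tool_rot: [-0.7, 0.071, 0.706, 0.076]
force: [-0.5, -0.0, -1.5]
gripper_width: 0.999
time_s: 18.15
tool_pos: [0.5286, -0.3257, 0.0224]
tool_rot: [0.704, -0.075, -0.703, -0.074]
force: [0.1, -0.4, 0.2]
gripper_width: 1.002
```

```bash
python3 -m creep '[0,0,-0.7,0,0,0,0,0]' ; python3 -m creep '[0,0,0,0,0,0,0,0,0,0,0,0,0,0,0,0,0,0,0,0]' 0.6 20;python3 -m creep '[0,0,0,0,0,0,0,0,0,0,0,0,0,0,0,0,0,0,0,0]' 1 20;python3 -m creep '[0,0,0,0,0,0,0,0,0,0,0,0]'
```

```text
time_s: 18.35
tool_pos: [0.5281, -0.3258, 0.0144]
tool_rot: [0.703, -0.075, -0.703, -0.075]
force: [0.3, 0.9, -0.3]
gripper_width: 0.995
time_s: 18.85
tool_pos: [0.5281, -0.3259, 0.0143]
tool_rot: [0.703, -0.075, -0.703, -0.075]
force: [-0.1, -0.2, 0.2]
gripper_width: 0.612
time_s: 19.35
tool_pos: [0.5281, -0.3259, 0.0142]
tool_rot: [-0.703, 0.075, 0.703, 0.075]
force: [-0.8, -0.3, 0.1]
gripper_width: 0.195
time_s: 19.65
tool_pos: [0.5281, -0.3259, 0.0142]
tool_rot: [-0.703, 0.075, 0.703, 0.075]
force: [0.5, -0.1, 0.2]
gripper_width: 0.198
```

```bash
python3 -m creep '[0,0,1,0,0,0,3,0,0,0,4,0,0,1,1,-0.1,0.9,2.3,0,-0.135]' 1 20;python3 -m creep '[0.97,2.3,0,-0.13,0.97,2.3,0,-0.13,0.97,2.3,0,-0.13,0.97,2.3,0,-0.13,0.97,2.3,0,-0.13]';python3 -m creep '[0.97,2.3,0,-0.13,1,2.4,0,-0.13,0,0,0,0,0,0,0,0]'
python3 - <<'E'
from h import *
from scipy.spatial.transform import Rotation as Ro
o=r.observe(); M=Ro.from_quat(o['tool_rot']).as_matrix(); print(o['tool_pos'],o['joint_pos'].round(2),np.arctan2(M[1,1],M[0,1]))
E
```

```text
time_s: 20.15
tool_pos: [0.5378, -0.295, 0.1078]
tool_rot: [0.691, -0.16, -0.687, -0.158]
force: [0.5, 0.8, -1.2]
gripper_width: 0.192
time_s: 20.65
tool_pos: [0.586, -0.1769, 0.105]
tool_rot: [0.603, -0.37, -0.602, -0.37]
force: [0.7, 0.8, -0.9]
gripper_width: 0.189
time_s: 21.05
tool_pos: [0.6054, -0.1305, 0.1047]
tool_rot: [0.551, -0.443, -0.551, -0.443]
force: [-0.5, -0.1, -1.1]
gripper_width: 0.191
[ 0.60538113 -0.13054186  0.10472282] [-0.34  0.64  1.42 -0.    1.08  2.59] -2.9248558045798023
```

```bash
python3 -m creep '[0,0,-2,0,0,0,-2,0,0,0,-1.5,0,0,0,0,0,0,0,0,0]'
python3 - <<'E'
from h import *
print(r.observe()['tool_pos'])
c=snap('side','s15.png');np.save('s15.npy',c,allow_pickle=True)
cv2.imwrite('pics/s15z.png',cv2.resize(c['img'][150:310,200:360,::-1],None,fx=5,fy=3.75,interpolation=cv2.INTER_CUBIC))
c=snap('top','t15.png');np.save('t15.npy',c,allow_pickle=True)
cv2.imwrite('pics/t15z.png',cv2.resize(c['img'][180:280,240:360,::-1],None,fx=6,fy=6,interpolation=cv2.INTER_CUBIC))
E
```

```text
time_s: 21.55
tool_pos: [0.6052, -0.1318, 0.0497]
tool_rot: [0.55, -0.444, -0.55, -0.444]
force: [-0.1, 0.4, -0.6]
gripper_width: 0.198
[ 0.60520837 -0.13180406  0.0496868 ]
```

View pics/s15z.png

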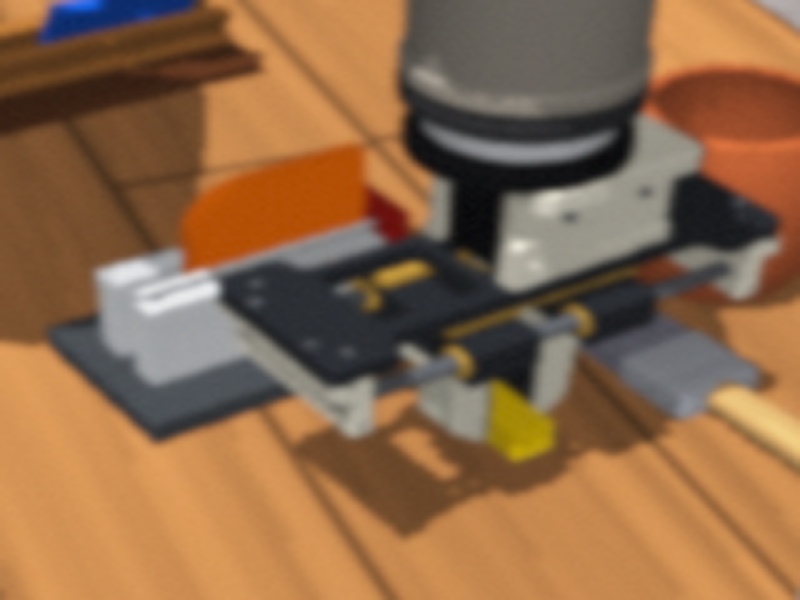

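View pics/t15z.png

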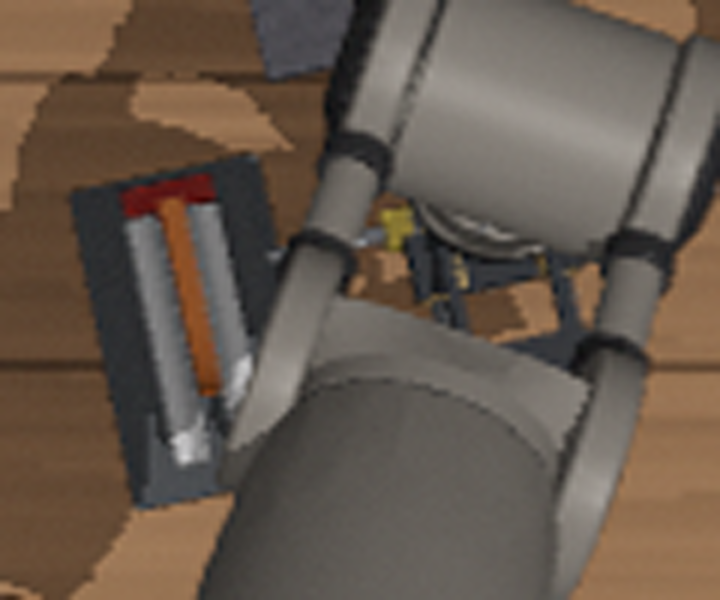

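```bash
python3 - <<'E'
from h import *
c=load('t15')
z=lambda a:np.array(a,float)/6+[240,180]-.42
print(ray(c,z([(270,257),(350,241),(385,238)]),.044).round(4).tolist())
q=lambda x,y,zz,p:(np.array([[x,y,zz]])@Rz(p[2]).T+[p[0],p[1],0])
for p in [(.5476,-.0107,.211),(.5518,-.0106,.214)]:
  print('hole outer face',q(.027,-.02025,.044,p).round(4),'template back top',((proj(c,np.vstack([q(.055,0,.116,p),q(-.003,0,.116,p),q(.055,0,.08,p)]))+.42-[240,180])*6).round())
E
```

```text
[[0.5839, -0.0428, 0.044], [0.5911, -0.0787, 0.044], [0.5925, -0.0944, 0.044]]
hole outer face [[ 0.5782 -0.0248  0.044 ]] template back top [[169. 199.]
 [197. 332.]
 [171. 209.]]
hole outer face [[ 0.5825 -0.0247  0.044 ]] template back top [[168. 189.]
 [197. 322.]
 [171. 199.]]
```

```bash
python3 -m creep '[-0.17,0.78,0,0,-0.17,0.78,0,0,-0.09,0.39,0,0,0,0,0,0]';python3 -m creep '[-0.06,0.29,0,0,-0.06,0.29,0,0,0,0,0,0]'
```

```text
time_s: 22.05
tool_pos: [0.6009, -0.1103, 0.0495]
tool_rot: [-0.551, 0.443, 0.551, 0.444]
force: [-0.6, 0.3, -0.7]
gripper_width: 0.196
time_s: 22.35
tool_pos: [0.5997, -0.1052, 0.0492]
tool_rot: [-0.55, 0.444, 0.551, 0.444]
force: [0.8, -0.2, -1.2]
gripper_width: 0.193
```

```bash
python3 - <<'E'
from h import *
c=snap('side','s16.png');np.save('s16.npy',c,allow_pickle=True)
cv2.imwrite('pics/s16z.png',cv2.resize(c['img'][150:310,200:360,::-1],None,fx=5,fy=3.75,interpolation=cv2.INTER_CUBIC))
c=snap('top','t16.png');np.save('t16.npy',c,allow_pickle=True)
cv2.imwrite('pics/t16z.png',cv2.resize(c['img'][180:280,240:360,::-1],None,fx=6,fy=6,interpolation=cv2.INTER_CUBIC))
E
```

View pics/t16z.png

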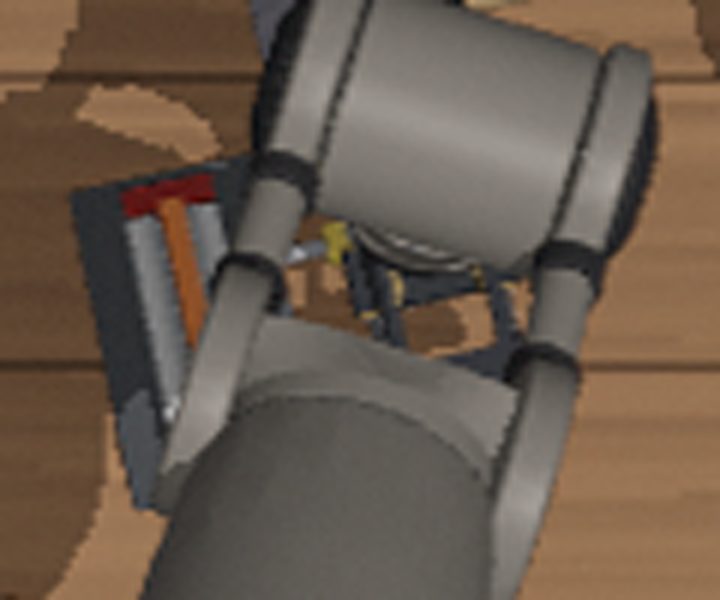

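View pics/s16z.png

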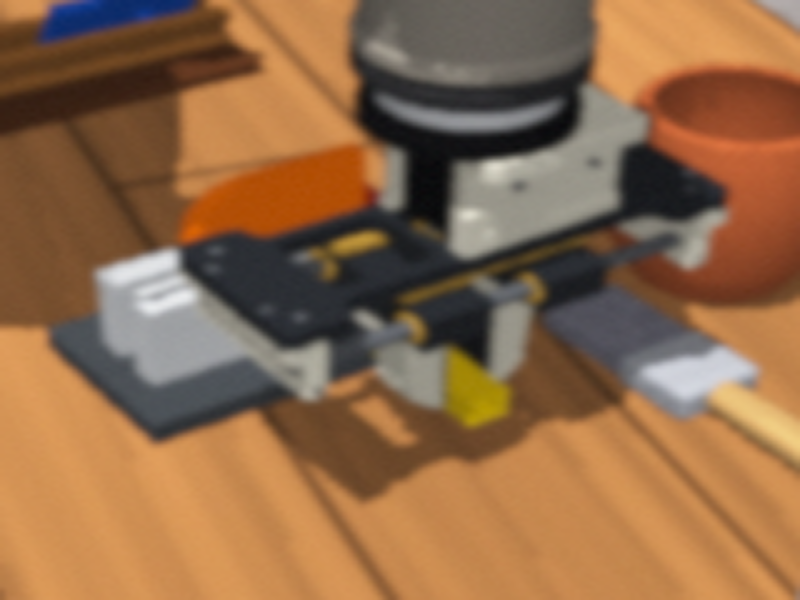

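```bash
python3 -m creep '[-0.09,0.39,0,0,-0.09,0.39,0,0,0,0,0,0]';python3 -m creep '[-0.09,0.39,0,0,-0.09,0.39,0,0,0,0,0,0]'
```

```text
time_s: 22.75
tool_pos: [0.5978, -0.0971, 0.0492]
tool_rot: [-0.55, 0.444, 0.551, 0.444]
force: [-0.5, 0.7, -0.5]
gripper_width: 0.197
time_s: 23.05
tool_pos: [0.596, -0.0893, 0.0492]
tool_rot: [-0.55, 0.444, 0.551, 0.444]
force: [0.2, 0.7, -1.0]
gripper_width: 0.194
```

```bash
python3 -m creep '[-0.09,0.39,0,0,-0.09,0.39,0,0,0,0,0,0]';python3 -m creep '[-0.09,0.39,0,0,-0.09,0.39,0,0,0,0,0,0]';python3 -m creep '[-0.09,0.39,0,0,-0.04,0.2,0,0,0,0,0,0]'
```

```text
time_s: 23.35
tool_pos: [0.5942, -0.0816, 0.0492]
tool_rot: [-0.55, 0.444, 0.551, 0.444]
force: [0.3, -0.7, -1.0]
gripper_width: 0.193
time_s: 23.65
tool_pos: [0.5924, -0.0738, 0.0492]
tool_rot: [-0.55, 0.444, 0.551, 0.444]
force: [-0.6, -0.5, -0.6]
gripper_width: 0.192
time_s: 23.95
tool_pos: [0.5912, -0.0681, 0.0492]
tool_rot: [-0.55, 0.444, 0.551, 0.444]
force: [-0.2, 0.4, -0.9]
gripper_width: 0.193
```

Almost no resistance; about 6 mm to go until the shoulder seats.

```bash
python3 -m creep '[-0.06,0.29,0,0,0,0,0,0]';python3 -m creep '[-0.04,0.2,0,0,0,0,0,0]';python3 -m creep '[-0.02,0.1,0,0,0,0,0,0]';python3 -m creep '[-0.02,0.1,0,0,0,0,0,0]'
```

```text
time_s: 24.15
tool_pos: [0.5906, -0.0653, 0.0492]
tool_rot: [-0.55, 0.444, 0.551, 0.444]
force: [-0.2, -0.5, -0.3]
gripper_width: 0.193
time_s: 24.35
tool_pos: [0.5902, -0.0633, 0.0492]
tool_rot: [-0.55, 0.444, 0.551, 0.444]
force: [1.0, -0.7, -0.6]
gripper_width: 0.193
time_s: 24.55
tool_pos: [0.5901, -0.0625, 0.0492]
tool_rot: [-0.55, 0.444, 0.551, 0.444]
force: [0.3, 0.1, -0.6]
gripper_width: 0.192
time_s: 24.75
tool_pos: [0.59, -0.0619, 0.0493]
tool_rot: [0.551, -0.444, -0.55, -0.444]
force: [1.1, -2.4, -0.4]
gripper_width: 0.192
```

```bash
python3 -m creep '[-0.02,0.1,0,0,0,0,0,0]';python3 -m creep '[-0.02,0.1,0,0,0,0,0,0]'
```

```text
time_s: 24.95
tool_pos: [0.5901, -0.0618, 0.0494]
tool_rot: [0.551, -0.444, -0.55, -0.443]
force: [1.0, -5.7, -1.6]
gripper_width: 0.194
time_s: 25.15
tool_pos: [0.5901, -0.0618, 0.0494]
tool_rot: [0.552, -0.444, -0.549, -0.443]
force: [0.7, -11.0, -1.4]
gripper_width: 0.192
```

```bash
python3 -m creep '[0.02,-0.1,0,0,0,0,0,0,0,0,0,0,0,0,0,0]' 0.2;python3 -m creep '[0,0,0.5,0,0,0,2,0,0,0,3,0,0,0,4,0,0,-2,3,0]';python3 -m creep '[0,-4,1,0,0,-4,0,0,0,-4,0,0,0,0,0,0,0,0,0,0]'
python3 - <<'E'
from h import *
print(r.observe()['tool_pos'],r.observe()['force'])
c=snap('side','s17.png');np.save('s17.npy',c,allow_pickle=True)
cv2.imwrite('pics/s17z.png',cv2.resize(c['img'][140:280,190:310,::-1],None,fx=5,fy=4.2,interpolation=cv2.INTER_CUBIC))
c=snap('top','t17.png');np.save('t17.npy',c,allow_pickle=True)
cv2.imwrite('pics/t17z.png',cv2.resize(c['img'][190:280,230:340,::-1],None,fx=6,fy=6,interpolation=cv2.INTER_CUBIC))
c=snap('wrist','w17.png')
E
```

```text
time_s: 25.55
tool_pos: [0.5897, -0.0602, 0.0492]
tool_rot: [-0.55, 0.444, 0.551, 0.444]
force: [-0.1, -0.6, 0.4]
gripper_width: 0.399
time_s: 26.05
tool_pos: [0.5901, -0.0788, 0.177]
tool_rot: [0.551, -0.443, -0.551, -0.444]
force: [1.1, -0.2, 0.5]
gripper_width: 0.399
time_s: 26.55
tool_pos: [0.5894, -0.2011, 0.1842]
tool_rot: [-0.55, 0.444, 0.55, 0.444]
force: [0.1, 0.4, 0.0]
gripper_width: 0.399
[ 0.58940794 -0.20110327  0.1842477 ] [0.0760554  0.40909619 0.00968866]
```

View pics/s17.png

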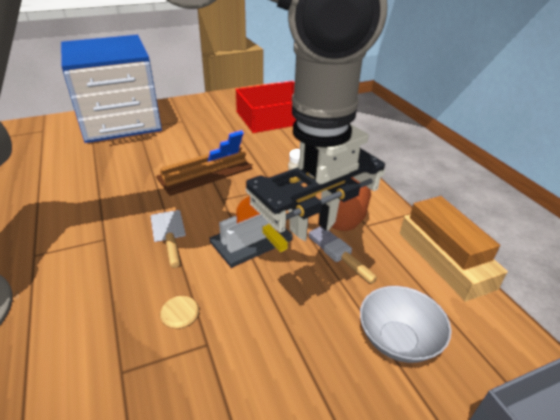

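View pics/s17z.png

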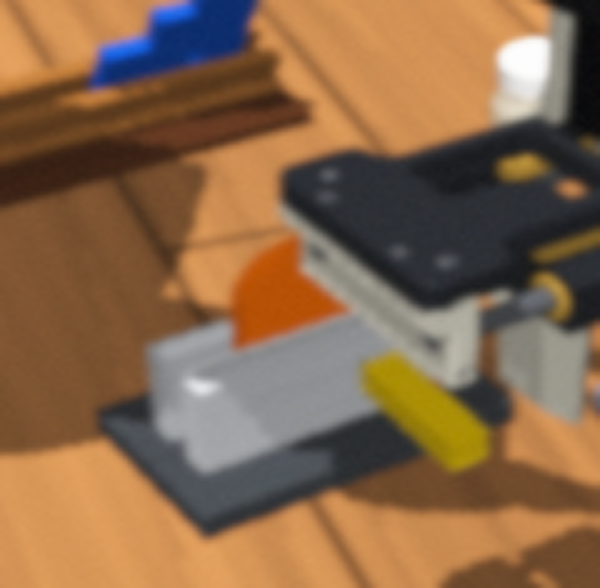

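View pics/t17z.png

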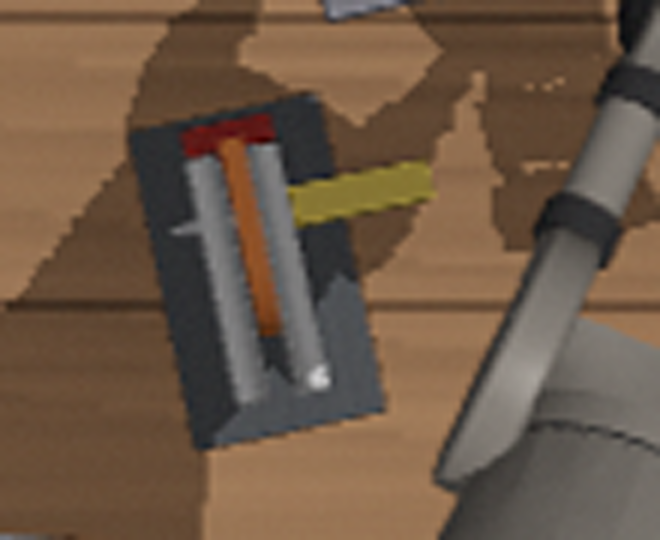

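```bash
python3 -c "
from plant import r
print(r.finish_job(), r.observe()['time_s'])"
```

```text
the job is handed in; nothing more can be done
the job is handed in; nothing more can be done
```

The orange template is standing home in the holder with the lock pin through both cheeks and the template. Both are released, and I handed the job in at about 27 s of the 69 s allowed. No verdict was reported.

- **Template:** My first pull from the rack slipped: I gripped too deep on the leaning plate and it jammed. I then gripped only the top few millimetres, and it came out and straightened up between the pads. I lowered it to the slot floor (about 4 N at contact) and pushed it against the red stop (8 N, then 12 N as I also pressed it down). After I let go, the side picture showed it upright against the stop.
- **Pin:** I put it in from the -y side. It passed through with almost no resistance, and the shoulder stopped the motion at 11 N.
- **Last checks:** The top picture shows the pin tip sticking out of the far cheek and the handle flush against the near one. The gripper was well clear. The other things on the bench looked unmoved to the eye; I did not measure their positions.
- **Disagreements:** The top and wrist cameras disagreed by about 4 mm on where the holder sits in x. The side camera put the cross hole about 2 to 3 mm from where I calculated it. I trusted the contact with the stop and the free run of the pin instead, and did not measure the final hole offset or pin tilt.

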